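Turn printed hex housings open side up, load the tray and run it into the scan bay

ROBOT

A 6-joint arm with a two-finger parallel gripper is mounted at the origin on the work surface. World frame = base frame: x ahead of the robot, y to its left, z up, the work surface at z = 0. Lengths are in mm, angles in rad, forces in N, time in s.
With the tool pointing down it reaches from about 400 to 925 mm from the base axis. Payload 12.5 kg.
Tool frame: the origin (TCP) lies on the mounting face of the last link; the fingertips stand 190 mm ahead of it and the grasp point (between the pads) lies 171 mm ahead of it; z points along the fingers, y is the line along which they close (so a half turn about z gives the same grasp; the last joint's range is limited). The gripper opens to 95 mm and grips with 3 to 60 N. Pads are 20 mm wide; open, the fingers measure 119 mm over their backs; the gripper's body (75 mm by 180 mm) begins 59 mm behind the grasp point.
Start: joints at [-1.31, 0.491, 1.559, -0, 1.092, -0.106], TCP at [224.163, -583.417, 404.761] pointing down, gripper open.
Joint ranges: [-3.1, 3.1], [-0.84, 2.19], [0.05, 2.79], [-1.13, 4.28], [0.06, 2.93], [-2.69, 2.69]. Speed limits (rad/s): [2.22, 2.22, 2.79, 3.14, 3.14, 3.14].

INTERFACE

Orientations are given as [roll, pitch, yaw] about the fixed x, y, z axes, in that order (R = Rz(yaw) Ry(pitch) Rx(roll)).
In Python, from cell import env gives the robot as it stands.
- The arm moves only by the tool carry_out, never from a script. Its argument "series" is a list of rows, each a list of 5 numbers: the shift along the tool's x, y, z in m, then the turn about the tool's z in degrees, then the opening, from 0 (shut) to 1 (fully open). A call has 1 to 20 rows; each row is the pose to reach, as a shift and turn from the pose commanded when the call began, along the tool's axes at that moment; what a row does not reach only later rows make up. A row lasts 1/8 s, in which the tool goes at most 62.5 mm and 10.7 degrees, less where a joint would pass 70% of its speed; a pose out of reach is approached as far as the arm can. A call with a gripper value outside its range is refused whole. The fingers move at their own pace and stop on an object; the grip force is fixed at half the most. Time passes only in rows, so rows that repeat a pose let the fingers close. It gives the time, the measured TCP pose, the force, the opening and the grip force at its end, in the units of the state.
- env.state(): the state, without advancing time (a new reading comes with each control period).
- env.read_camera(name): name is "side" or "top"; returns (picture, depth): 384x512x3 uint8, red, green, blue; 384x512 float32, mm along the optical axis (not along the pixel's ray), 0 where there is no reading.
- env.get_calibration(name): a dict with "intrinsics" (3x3 intrinsics, pixels), "D" ([k1, k2, p1, p2, k3] as OpenCV has them; the pictures are not rectified), "cam_to_world" (4x4, takes a point from camera to world coordinates). Camera axes: x right, y up, looking along -z (the intrinsics and any distortion apply to the point x, -y, -z); pixel columns grow to the right and rows downward; lengths in mm; the calibration is good to about 2 mm. A picture is of the moment at which its call begins. get_calibration takes no time and is no camera call.
- env.job_done(): hands the job in; it is judged then, once.
The state is a dict: "t": time; "joints": joint angles; "qvel": joint speeds; "tau": joint torques, N m; "eef_pos": TCP position; "tcp_rot": TCP orientation; "ft_force": force on the tool from outside, world axes, zero at the start; "moment": the same for the moment, N m; "opening": opening from 0.0 (shut) to 1.0 (fully open); "grip_force": force on a finger pad.
Only numpy, scipy, OpenCV 4.12 (cv2) and the standard library are available. Lean on these libraries where they do the work, as an engineer would, in place of code of your own. Each camera call takes 0.05 s, during which the arm holds its last target. There are 200 camera calls.

TASK

Roll each hexagonal housing over on the rubber mat, flat by flat, until its open side faces up (do not pick one up while it is the wrong way up), and put them all in the tray waiting at the near end of the roller track, side by side and open side up. Then push the loaded tray along the rollers all the way home against the end wall of the scan bay, and only then press the scan button fully down and let it go. Leave the other things on the table alone.

Things in the scene. Friction and masses are not known exactly. Their poses are not given: they have to be found in the camera images.
- housing1: Off-white printed hexagonal housing, may be absent; all alike: 46 mm across flats, 53 across corners, flats 26.6 wide, 60 mm long, about 90 g, hollow, flat hexagonal end plates; five flats are walls, the sixth an open mouth. Lies on one flat. Origin at its centre, 23 mm above what it lies on; x along its length, +z out of the mouth. Each roll over an edge turns it 60 degrees and shifts it 26.6 mm.
- housing2: Off-white printed hexagonal housing, may be absent; all alike: 46 mm across flats, 53 across corners, flats 26.6 wide, 60 mm long, about 90 g, hollow, flat hexagonal end plates; five flats are walls, the sixth an open mouth. Lies on one flat. Origin at its centre, 23 mm above what it lies on; x along its length, +z out of the mouth. Each roll over an edge turns it 60 degrees and shifts it 26.6 mm.
- housing3: Off-white printed hexagonal housing, may be absent; all alike: 46 mm across flats, 53 across corners, flats 26.6 wide, 60 mm long, about 90 g, hollow, flat hexagonal end plates; five flats are walls, the sixth an open mouth. Lies on one flat. Origin at its centre, 23 mm above what it lies on; x along its length, +z out of the mouth. Each roll over an edge turns it 60 degrees and shifts it 26.6 mm.
- housing4: Off-white printed hexagonal housing, may be absent; all alike: 46 mm across flats, 53 across corners, flats 26.6 wide, 60 mm long, about 90 g, hollow, flat hexagonal end plates; five flats are walls, the sixth an open mouth. Lies on one flat. Origin at its centre, 23 mm above what it lies on; x along its length, +z out of the mouth. Each roll over an edge turns it 60 degrees and shifts it 26.6 mm.
- tray: Grey open tray standing on the rollers: 135 mm (x, along the track) by 205 mm (y) outside, walls 5 mm thick and 20 mm high, floor 4 mm thick; about 0.3 kg. Origin at the centre of its underside, z up. It holds three housings side by side along its y, each lying along its x (62 mm apart at y = -62, 0, +62 mm).
- track: Fixed roller track. Origin on the table under its middle, x along it away from the robot, y left. Nine free rollers, tops 50 mm above the table; side rails 213 mm apart inside, tops at 62 mm; near end x = -185 mm, open above the rollers. Scan bay: white walls 90 mm high from x = 50 mm on, end wall's inner face at x = 175 mm; tray home: its centre at x = 107.5 mm. An unpushed tray soon stops.
- mat: Fixed dark rubber cutting mat, 360 mm (x) by 500 mm (y), 2 mm thick, origin under its centre. It grips well: a housing pushed just below its top edge (about 40 mm up), square to its length and following round, tips over its far bottom edge; past half way (30 degrees) it falls onto the next flat by itself. Pushed at mid-height it slides.
- scan_button (a joint): Travel of the scan button: 0 up, 0.006 m fully down (6 mm); springs back; about 5 N to press fully.
- scan_button_top (a point): Centre of the top of the round scan button, 32 mm across, on the black box on the left side of the track (box top 55 mm above the table, 70 by 60 mm, button top 77 mm above the table). Pressed straight down.
- heart: small flat heart-shaped print, 6 mm thick, about 30 mm, lying on the mat; bystander. Origin under its middle
- gear: flat yellowish printed gear, 38 mm across, 6 mm thick, on the mat; bystander. Origin under its centre
- cutters: blue-handled flush cutters, about 140 mm long, lying beyond the mat; bystander
- glue: slim glue bottle, 28 mm across, 100 mm high, standing to the right of the mat; bystander
Not all that is in view belongs to the job. Of the things that look like the tray, the larger one is meant.

How it is judged:
By the outcome, as a careful person would: the job done as asked, in the order asked, and still so for the second after the job is handed in, with the robot touching nothing.
Of housing1, housing2, housing3, housing4 only 2 to 3 are there at a start; the rules pass over those that are not, and their reading is None.
At some moment in a run one of housing1, housing2, housing3, housing4 may be knocked a few centimetres aside while the robot is not near it.
It also fails if it takes over 210 s, if anything falls off the work surface, if the arm or the gripper's body presses on something with over 40 N, if the wrist force passes 120 N, or if a joint passes its speed limit or range.

## Working session

There is one attempt and no reset: what is moved stays moved. The work goes in short steps, Python scripts to look and compute and a tool call to move; the robot and the scene stay as the last step left them, time stands still between calls to the robot, and variables do not carry over. Pictures are saved under pics/ and viewed, at most 14 in all, crops included, and the job is handed in when it is done.

Besides the shell and the picture viewer there is one more tool, called by a JSON object that holds its "op" and its "data", one argument or row to a line. carry_out: Moves the arm, as the interface text tells. Its arguments: {"type":"object","properties":{"series":{"type":"array","items":{"type":"array","items":{"type":"number"}}}},"required":["series"]}

```bash
ls; mkdir -p pics; python3 - <<'E'
from cell import env
import cv2,numpy as np
s=env.state();print({k:np.round(v,3).tolist() for k,v in s.items()})
for n in("top","side"):
    p,d=env.read_camera(n);cv2.imwrite(f"pics/{n}0.png",p[:,:,::-1]);np.save(f"pics/{n}0.npy",d)
    c=env.get_calibration(n);print(n,{k:np.round(v,3).tolist() for k,v in c.items()})
E
```

```text
pics
{'t': 0.0, 'joints': [-1.31, 0.492, 1.559, -0.0, 1.092, -0.106], 'qvel': [-0.001, -0.0, -0.002, -0.002, 0.0, -0.0], 'tau': [-0.001, -61.266, -25.819, 0.069, 0.048, -0.0], 'eef_pos': [224.147, -583.391, 404.173], 'tcp_rot': [-3.14, -0.0, 0.367], 'ft_force': [-0.384, -0.245, -0.011], 'moment': [0.016, -0.031, 0.032], 'grip_force': 0.0, 'opening': 1.001}
top {'intrinsics': [[402.786, 0.0, 260.056], [0.0, 402.786, 198.447], [0.0, 0.0, 1.0]], 'D': [0.01, 0.0, 0.0, 0.0, 0.0], 'cam_to_world': [[0.095, 0.975, -0.203, 292.586], [-0.995, 0.094, -0.014, -38.846], [0.005, 0.204, 0.979, 1233.82], [0.0, 0.0, 0.0, 1.0]]}
side {'intrinsics': [[367.683, 0.0, 257.372], [0.0, 367.683, 185.288], [0.0, 0.0, 1.0]], 'D': [0.029, 0.0, 0.0, 0.0, 0.0], 'cam_to_world': [[-0.735, 0.369, -0.569, -178.582], [-0.678, -0.394, 0.621, 717.181], [0.005, 0.842, 0.539, 746.522], [0.0, 0.0, 0.0, 1.0]]}
```

View pics/top0.png

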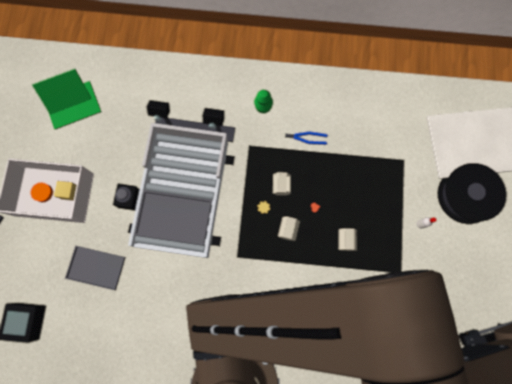

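View pics/side0.png

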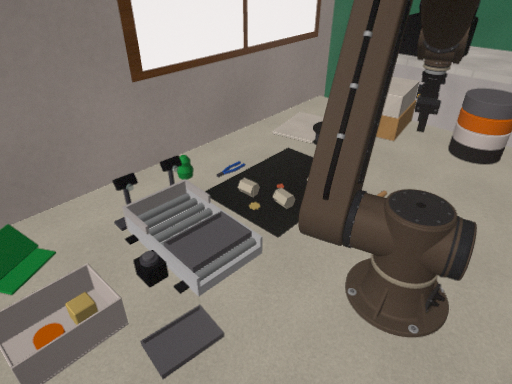

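The top view shows three housings at about (282,184), (289,228) and (347,239). The gear is at (264,208), the heart at (315,208), the tray at (172,220) and the button at (125,195). The side view shows two of the housings, with the third hidden behind the arm.

```bash
cat > h.py <<'E'
import numpy as np,cv2
from cell import env
def cloud(n,d):
    c=env.get_calibration(n);K=c["intrinsics"];v,u=np.mgrid[:384,:512]
    q=cv2.undistortPoints(np.stack([u,v],-1).reshape(-1,1,2).astype(float),np.array(K),np.array(c["D"])).reshape(384,512,2)
    P=np.stack([q[...,0]*d,-q[...,1]*d,-d],-1);T=np.array(c["cam_to_world"])
    W=P@T[:3,:3].T+T[:3,3];W[d<=0]=np.nan;return W
def ray(n,uv,z):
    c=env.get_calibration(n);T=np.array(c["cam_to_world"])
    q=cv2.undistortPoints(np.array(uv,float).reshape(-1,1,2),np.array(c["intrinsics"]),np.array(c["D"])).reshape(-1,2)
    r=np.c_[q[:,0],-q[:,1],-np.ones(len(q))]@T[:3,:3].T
    return T[:3,3]+r*((z-T[2,3])/r[:,2])[:,None]
def look(tag):
    o={}
    for n in("top","side"):
        p,d=env.read_camera(n);cv2.imwrite(f"pics/{n}{tag}.png",p[:,:,::-1]);np.save(f"pics/{n}{tag}.npy",d);o[n]=(p,d,cloud(n,d))
    return o
def blobs(n,p,W,box,zmin=12,white=True):
    g=p.astype(int);m=(W[...,2]>zmin)&(W[...,2]<62)&(W[...,0]>box[0])&(W[...,0]<box[1])&(W[...,1]>box[2])&(W[...,1]<box[3])
    if white: m&=(g.min(-1)>80)
    k,l,s,c=cv2.connectedComponentsWithStats(m.astype(np.uint8))
    return [(l==i) for i in range(1,k) if s[i,4]>60]
def mask_white(p):
    g=p.astype(int);return g.min(-1)>90
E
python3 - <<'E'
from h import *
np.set_printoptions(precision=1,suppress=True,linewidth=150)
W={};P={}
for n in("top","side"):
    P[n]=cv2.imread(f"pics/{n}0.png")[:,:,::-1];W[n]=cloud(n,np.load(f"pics/{n}0.npy"))
w=W["top"]
for nm,uv in dict(mat=(380,180),mat2=(260,240),table=(350,130),trayfl=(172,220),button=(124,190),glue=(427,222),heart=(315,208),gear=(264,208)).items(): print(nm,w[uv[1],uv[0]])
for n in W:
  for m in blobs(n,P[n],W[n],(380,800,-420,0)):
    q=W[n][m];ys,xs=np.where(m)
    xy=q[:,:2];c,s,a=cv2.minAreaRect(xy.astype(np.float32))
    print(n,m.sum(),xs.mean(),ys.mean(),"med",np.median(q,0),"zmax",np.percentile(q[:,2],[5,50,95]),"rect",np.array(c),np.array(s),a)
t=cv2.resize(P["top"][160:260,230:370],None,fx=5,fy=5,interpolation=cv2.INTER_CUBIC)
s=cv2.resize(P["side"][165:225,225:315],None,fx=7,fy=7,interpolation=cv2.INTER_CUBIC)[:, :]
cv2.imwrite("pics/c1.png",t[:,:,::-1]);cv2.imwrite("pics/c2.png",s[:,:,::-1])
E
```

```text
mat [ 643.3 -391.8    4.4]
mat2 [419.  -33.4   4.5]
table [ 803.1 -290.5   -0.8]
trayfl [447.8 230.2  56.3]
button [519.3 376.8  79.9]
glue [ 510.5 -512.3   73.4]
heart [ 533.6 -193.6    7.2]
gear [518.6 -36.3   6.5]
top 338 281.7544378698225 183.09467455621302 med [595.  -82.7  44.3] zmax [18.  44.3 50.5] rect [596.6 -84.7] [61.8 49.9] 5.103880405426025
top 334 288.2814371257485 227.89520958083833 med [ 458.8 -113.6   45.2] zmax [26.7 45.2 50.6] rect [ 460.1 -115.1] [47.3 60.6] 80.7724380493164
top 338 347.35502958579883 239.0 med [ 442.5 -289.4   45.4] zmax [28.6 45.4 50.4] rect [ 443.5 -292.3] [60.7 46.2] 3.2461774349212646
side 198 246.6060606060606 185.73737373737373 med [593.2 -66.   41.3] zmax [19.4 41.3 49.3] rect [595.6 -74.9] [62.8 40.8] 4.810970783233643
side 191 281.4869109947644 195.69633507853402 med [ 462.6 -100.9   43.3] zmax [26.1 43.3 49.1] rect [ 462.3 -108. ] [40.1 66.4] 79.27700805664062
```

View pics/c1.png

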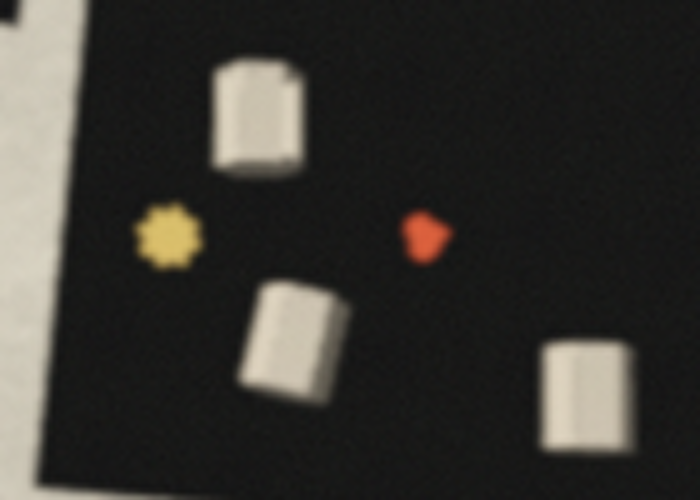

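View pics/c2.png

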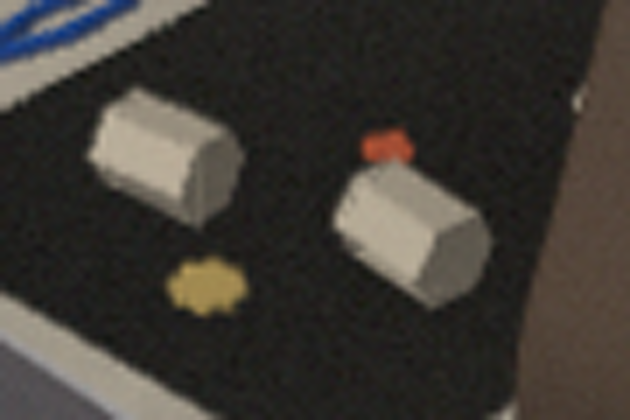

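The top crop shows all three housings lying roughly along world x. No open mouth faces up, and A shows notches along its right edge. I'll check the cross-section profiles in the depth data to find the mouths.

```bash
cat >> h.py <<'E'
def prof(W,c,yaw,zoff=0):
    # lateral(+ = left/+y side), z ; bins of middle part
    a=np.array([np.cos(yaw),np.sin(yaw)]);b=np.array([-a[1],a[0]])
    q=W.reshape(-1,3);q=q[~np.isnan(q[:,0])];r=q[:,:2]-c;u=r@a;v=r@b
    k=(abs(u)<24)&(abs(v)<45)&(q[:,2]>-5)&(q[:,2]<65);u,v,z=u[k],v[k],q[k,2]
    out=[]
    for x in range(-36,37,4):
        m=abs(v-x)<2
        out.append((x,int(m.sum()),*(np.round(np.percentile(z[m],[10,50,90])).astype(int).tolist() if m.sum() else ())))
    return out
E
python3 - <<'E'
from h import *
P={};W={}
for n in("top","side"):
    P[n]=cv2.imread(f"pics/{n}0.png")[:,:,::-1];W[n]=cloud(n,np.load(f"pics/{n}0.npy"))
for nm,c,y in (("A",(596,-85),5),("B",(460,-115),-9.5),("C",(443,-292),3)):
  for n in W: print(nm,n,*prof(W[n],np.array(c),np.radians(y)))
x=P["top"]
for v in (183,): print(x[v,270:295].sum(-1)//3)
print(x[228,275:303].sum(-1)//3);print(x[239,335:360].sum(-1)//3)
E
```

```text
A top (-36, 15, -2, 2, 4) (-32, 14, -1, 1, 4) (-28, 15, 0, 2, 4) (-24, 15, 22, 26, 28) (-20, 27, 17, 22, 25) (-16, 13, 13, 15, 18) (-12, 16, 45, 48, 49) (-8, 15, 45, 47, 50) (-4, 16, 44, 47, 50) (0, 31, 44, 47, 50) (4, 16, 44, 47, 50) (8, 15, 45, 47, 50) (12, 28, 46, 48, 51) (16, 16, 39, 43, 45) (20, 15, 34, 37, 39) (24, 31, 26, 29, 35) (28, 14, -1, 3, 7) (32, 31, -2, 2, 5) (36, 15, -1, 3, 6)
A side (-36, 2, 3, 3, 4) (-32, 1, 2, 2, 2) (-28, 1, 2, 2, 2) (-24, 0) (-20, 0) (-16, 0) (-12, 1, 47, 47, 47) (-8, 6, 47, 48, 48) (-4, 10, 47, 47, 49) (0, 5, 47, 47, 48) (4, 7, 47, 48, 49) (8, 9, 47, 48, 51) (12, 10, 45, 48, 48) (16, 19, 3, 45, 49) (20, 45, 2, 36, 45) (24, 45, 2, 29, 39) (28, 33, 2, 27, 32) (32, 10, 0, 2, 26) (36, 6, 1, 4, 4)
B top (-36, 22, 0, 2, 5) (-32, 19, 0, 2, 5) (-28, 11, 23, 27, 28) (-24, 19, 28, 31, 34) (-20, 20, 35, 37, 42) (-16, 19, 41, 45, 48) (-12, 24, 46, 48, 51) (-8, 22, 45, 47, 49) (-4, 20, 44, 48, 50) (0, 24, 44, 47, 51) (4, 19, 44, 46, 50) (8, 23, 45, 47, 50) (12, 23, 41, 45, 48) (16, 24, 34, 38, 42) (20, 21, 29, 31, 35) (24, 24, 0, 14, 28) (28, 20, -1, 2, 4) (3
[... 533 characters left out ...]
-4, 28, 46, 48, 50) (0, 22, 45, 48, 51) (4, 21, 44, 47, 50) (8, 26, 46, 48, 50) (12, 27, 38, 42, 45) (16, 41, 2, 34, 43) (20, 44, 0, 16, 33) (24, 16, -1, 2, 4) (28, 19, -1, 1, 3) (32, 26, -1, 1, 5) (36, 16, -1, 3, 7)
C side (-36, 0) (-32, 0) (-28, 0) (-24, 0) (-20, 0) (-16, 0) (-12, 0) (-8, 0) (-4, 0) (0, 0) (4, 0) (8, 0) (12, 0) (16, 0) (20, 0) (24, 0) (28, 0) (32, 0) (36, 0)
[ 22  28  77 148 193 206 203 195 189 189 190 189 190 189 189 191 196 203
 198 167 106  48  25  24  24]
[ 22  23  25  44  97 160 196 205 203 196 192 190 193 192 191 192 193 188
 170 137 106  91  76  52  30  22  22  22]
[ 23  23  46 101 162 196 205 206 201 193 188 187 191 191 190 190 189 187
 172 139 104  72  40  24  23]
```

A's mouth is the upper flat on its -y side (depth drops inside the hexagon there), so one roll toward +y will do it. I can't see the mouths of B or C yet. I'll write a delta helper, compute the tray, track and button positions, and bring the hand beside A.

```bash
cat >> h.py <<'E'
def delta(x,y,z,yaw):  # fingertip target (mm), yaw deg -> tool shift in m, turn in deg
    s=env.state();R=cv2.Rodrigues(np.array([0,0,s["tcp_rot"][2]]))[0]@np.diag([1,-1,-1])
    d=R.T@(np.array([x,y,z+190])-np.array(s["eef_pos"]))
    t=-(yaw-np.degrees(s["tcp_rot"][2]));t=(t+180)%360-180
    return np.round(d/1000,4).tolist()+[round(t,1)]
E
python3 - <<'E'
from h import *
np.set_printoptions(precision=1,suppress=True,linewidth=150)
y=np.radians(5);b=np.array([-np.sin(y),np.cos(y)])
p=np.array([596,-85])-42*b;print(p,delta(*p,44,95))
# side view lower-left flat evidence for A,B
W=cloud("side",np.load("pics/side0.npy"))
for nm,c,yw in (("A",(596,-85),5),("B",(460,-116),-9.2)):
    a=np.radians(yw);r=W[...,:2]-np.array(c);u=r@[np.cos(a),np.sin(a)];v=r@[-np.sin(a),np.cos(a)];z=W[...,2]
    k=(abs(u)<22)&(v>5)&(v<40)&(z>5)&(z<28)
    print(nm,np.c_[v[k],z[k]].round(0).astype(int).tolist())
W=cloud("top",np.load("pics/top0.npy"));P=cv2.imread("pics/top0.png")
print("tray/rail pts",[W[v,u] for u,v in((132,245),(209,255),(155,125),(227,132),(138,193),(212,200))])
E
```

```text
[ 599.7 -126.8] [0.5142, -0.2916, 0.1702, np.float64(-74.0)]
A [[28, 27], [28, 24], [29, 26], [25, 17], [26, 20], [27, 23], [30, 27], [25, 25], [26, 27], [24, 14], [18, 11], [27, 20], [30, 25], [27, 24], [18, 6], [20, 10], [26, 17], [27, 20], [29, 23], [30, 26], [29, 27], [21, 11], [22, 13], [23, 16], [25, 20], [19, 6], [20, 9], [20, 10], [23, 11]]
B [[27, 25], [26, 26], [26, 25], [23, 28], [24, 22], [27, 28], [10, 6], [27, 26], [26, 28], [13, 6], [11, 6], [29, 27], [22, 26], [12, 6], [10, 7], [28, 27], [24, 27], [27, 5], [16, 5], [13, 5], [10, 6], [30, 7], [16, 7], [12, 6], [17, 10]]
tray/rail pts [array([364.6, 339. ,  45.4]), array([359.1, 115.7,   6.6]), array([724.2, 313.1,  90.9]), array([753.6, 104.9,  10.1]), array([526.2, 354.7,  18.2]), array([529. , 127.3,   3.1])]
```

{"op": "carry_out", "data": {
  "series": [
    [0.514, -0.291, 0, -74, 0.2],
    [0.514, -0.291, 0, -74, 0.2],
    [0.514, -0.291, 0, -74, 0.2],
    [0.514, -0.291, 0, -74, 0.2],
    [0.514, -0.291, 0, -74, 0.2],
    [0.514, -0.291, 0, -74, 0.2],
    [0.514, -0.291, 0, -74, 0.2],
    [0.514, -0.291, 0, -74, 0.2],
    [0.514, -0.291, 0, -74, 0.2],
    [0.514, -0.291, 0, -74, 0.2],
    [0.514, -0.291, 0, -74, 0.2],
    [0.514, -0.291, 0.05, -74, 0.2],
    [0.514, -0.291, 0.1, -74, 0.2],
    [0.514, -0.291, 0.14, -74, 0.2]
  ]
}}

```text
t: 1.85
eef_pos: [598.6, -128.5, 263.0]
tcp_rot: [-3.14, -0.0, 1.657]
ft_force: [0.9, 0.6, -0.3]
opening: 0.203
grip_force: 0.0
```

B's mouth is its lower flat on the +y side, because the side depth reaches inside it there. That means two rolls toward -y. Now I'll roll A toward +y.

{"op": "carry_out", "data": {
  "series": [
    [0, 0, 0.02, 0, 0.2],
    [0, 0, 0.03, 0, 0.2],
    [0.007, 0, 0.03, 0, 0.2],
    [0.013, 0, 0.03, 0, 0.2],
    [0.018, 0, 0.03, 0, 0.2],
    [0.022, 0, 0.029, 0, 0.2],
    [0.026, 0, 0.028, 0, 0.2],
    [0.03, 0, 0.027, 0, 0.2],
    [0.034, 0, 0.025, 0, 0.2],
    [0.038, 0, 0.023, 0, 0.2],
    [0.042, 0, 0.022, 0, 0.2],
    [0.046, 0, 0.021, 0, 0.2],
    [0.05, 0, 0.021, 0, 0.2],
    [0.05, 0, 0.015, 0, 0.2],
    [0.04, 0, -0.03, 0, 0.2],
    [-0.02, 0, -0.06, 0, 0.2],
    [-0.07, 0, -0.06, 0, 0.2],
    [-0.12, 0, -0.06, 0, 0.2]
  ]
}}

```text
t: 4.1
eef_pos: [610.0, -248.8, 325.9]
tcp_rot: [3.14, 0.001, 1.658]
ft_force: [-0.1, 0.7, -0.1]
opening: 0.202
grip_force: 0.0
```

```bash
cat >> h.py <<'E'
def meas(tag):
    o=look(tag);res=[]
    for n in o:
        p,d,W=o[n]
        for m in blobs(n,p,W,(350,760,-420,30)):
            q=W[m];c,s,a=cv2.minAreaRect(q[:,:2].astype(np.float32))
            yaw=a if s[0]>s[1] else a-90
            yaw=(yaw+90)%180-90
            print(n,"n",m.sum(),"c",np.round(c,1),"size",np.round(s,1),"yaw",round(yaw,1),"z",np.percentile(q[:,2],[5,50,95]).round(0))
            print("   ",*[t for t in prof(W,np.array(c),np.radians(yaw)) if t[1]])
E
python3 -c "
from h import *
meas('1')"
```

```text
top n 121 c [602.5 -54.4] size [46.1 46. ] yaw 5.1 z [25. 42. 50.]
    (-36, 28, -2, 2, 5) (-32, 17, 0, 3, 5) (-28, 16, 27, 30, 33) (-24, 14, 34, 36, 38) (-20, 15, 40, 42, 45) (-16, 14, 45, 47, 50) (-12, 26, 5, 40, 47) (-8, 11, 4, 7, 39) (-4, 19, 4, 7, 33) (0, 13, 5, 23, 45) (4, 11, 3, 13, 51) (8, 10, 44, 45, 48) (12, 11, 39, 46, 48) (16, 12, 34, 38, 42) (20, 5, 29, 31, 32) (24, 6, -1, 4, 26) (28, 1, 3, 3, 3)
side n 202 c [596.2 -53.6] size [65.8 52.4] yaw 5.5 z [18. 36. 49.]
    (-28, 1, 23, 23, 23) (-24, 8, 21, 24, 28) (-20, 13, 25, 32, 36) (-16, 10, 34, 40, 45) (-12, 12, 42, 45, 49) (-8, 2, 39, 43, 48) (-4, 1, 48, 48, 48) (0, 1, 44, 44, 44) (8, 1, 0, 0, 0) (12, 27, 3, 42, 48) (16, 53, 2, 33, 44) (20, 30, 4, 29, 36) (24, 32, 2, 25, 32) (28, 12, 1, 3, 24) (32, 9, 1, 2, 4) (36, 10, -1, 2, 4)
side n 198 c [ 459.5 -108. ] size [40.9 62.5] yaw -9.6 z [20. 42. 50.]
    (-20, 2, 46, 46, 47) (-16, 6, 46, 47, 50) (-12, 6, 47, 47, 50) (-8, 6, 47, 48, 50) (-4, 10, 48, 49, 52) (0, 11, 47, 48, 50) (4, 24, 4, 43, 49) (8, 33, 2, 42, 48) (12, 38, 2, 36, 43) (16, 36, 2, 29, 35) (20, 15, 2, 26, 28) (24, 9, 1, 2, 4) (28, 10, 0, 3, 3) (32, 9, 0, 2, 4) (36, 8, 1, 3, 4)
```

A now has its mouth up. Next I'll roll B toward -y twice.

```bash
python3 -c "
from h import *
y=np.radians(-9.3);b=np.array([-np.sin(y),np.cos(y)])
p=np.array([460,-116])+42*b;print(p,delta(*p,74,80.7))"
```

```text
[466.78736049 -74.55205991] [0.1881, -0.1278, 0.061, np.float64(14.1)]
```

{"op": "carry_out", "data": {
  "series": [
    [0.188, -0.128, 0, 14.2, 0.2],
    [0.188, -0.128, 0, 14.2, 0.2],
    [0.188, -0.128, 0, 14.2, 0.2],
    [0.188, -0.128, 0, 14.2, 0.2],
    [0.188, -0.128, 0.03, 14.2, 0.2],
    [0.188, -0.128, 0.061, 14.2, 0.2],
    [0.188, -0.128, 0.061, 14.2, 0.2]
  ]
}}

```text
t: 5.08
eef_pos: [465.8, -70.4, 262.8]
tcp_rot: [-3.138, -0.0, 1.411]
ft_force: [-0.0, -0.1, 0.3]
opening: 0.2
grip_force: 0.0
```

```bash
python3 -c "
from h import *
print(delta(466.8,-74.6,43,80.7))
meas('2')"
```

```text
[-0.004, 0.0017, 0.0298, np.float64(0.1)]
top n 95 c [609.5 -53.6] size [31.2 47.8] yaw -89.1 z [21. 41. 49.]
    (-16, 1, 51, 51, 51) (-12, 6, 38, 45, 50) (-8, 4, 39, 46, 46) (-4, 11, 7, 38, 46) (0, 17, 5, 37, 46) (4, 17, 6, 34, 47) (8, 21, 5, 36, 48) (12, 44, 5, 36, 48) (16, 4, 42, 45, 47) (24, 2, 4, 5, 5) (28, 12, 1, 3, 6) (32, 19, -3, 1, 6) (36, 20, -1, 2, 5)
top n 338 c [ 443.6 -292.3] size [60.8 45.8] yaw 3.1 z [29. 45. 50.]
    (-36, 16, 0, 1, 5) (-28, 16, 27, 28, 31) (-24, 14, 35, 37, 38) (-20, 2, 40, 41, 42) (-16, 24, 44, 46, 48) (-12, 24, 46, 48, 50) (-8, 16, 44, 46, 50) (-4, 26, 45, 47, 51) (0, 22, 45, 48, 50) (4, 17, 43, 47, 50) (8, 25, 45, 47, 48) (12, 30, 39, 43, 50) (16, 30, 29, 36, 41) (20, 56, 0, 27, 34) (24, 16, 0, 3, 4) (28, 16, 0, 2, 6) (32, 25, 0, 2, 4) (36, 23, 0, 3, 6)
side n 247 c [594.4 -54.2] size [64.7 52.8] yaw 4.3 z [17. 35. 48.]
    (-32, 1, 4, 4, 4) (-28, 1, 22, 22, 22) (-24, 4, 22, 24, 26) (-20, 11, 26, 30, 35) (-16, 8, 28, 38, 43) (-12, 12, 43, 47, 47) (-8, 2, 46, 47, 48) (8, 1, 44, 44, 44) (12, 20, 2, 42, 48) (16, 48, 3, 37, 46) (20, 40, 3, 29, 39) (24, 32, 3, 27, 32) (28, 7, 1, 3, 28) (32, 10, 1, 3, 4) (36, 10, 2, 2, 5)
side n 203 c [ 459.4 -108.4] size [41.  63.1] yaw -10.0 z [18. 38. 49.]
    (-20, 1, 46, 46, 46) (-16, 7, 46, 48, 49) (-12, 11, 46, 48, 49) (-8, 6, 46, 47, 48) (-4, 9, 46, 48, 50) (0, 9, 37, 48, 49) (4, 21, 5, 47, 49) (8, 34, 1, 38, 46) (12, 32, 1, 36, 42) (16, 31, 3, 30, 37) (20, 21, 1, 26, 30) (24, 9, 1, 2, 4) (28, 9, 0, 3, 4) (32, 11, 1, 3, 4) (36, 8, 1, 2, 4)
```

{"op": "carry_out", "data": {
  "series": [
    [-0.006, 0.001, 0.02, 0, 0.2],
    [-0.012, 0.001, 0.03, 0, 0.2],
    [-0.018, 0.001, 0.03, 0, 0.2],
    [-0.022, 0.001, 0.03, 0, 0.2],
    [-0.026, 0.001, 0.029, 0, 0.2],
    [-0.03, 0.001, 0.028, 0, 0.2],
    [-0.034, 0.001, 0.027, 0, 0.2],
    [-0.038, 0.001, 0.025, 0, 0.2],
    [-0.042, 0.001, 0.023, 0, 0.2],
    [-0.046, 0.001, 0.022, 0, 0.2],
    [-0.05, 0.001, 0.021, 0, 0.2],
    [-0.054, 0.001, 0.021, 0, 0.2],
    [-0.05, 0.001, 0.012, 0, 0.2],
    [-0.025, 0.001, 0, 0, 0.2],
    [-0.015, 0.001, 0, 0, 0.2],
    [-0.015, 0.001, 0, 0, 0.2]
  ]
}}

```text
t: 7.18
eef_pos: [464.8, -85.3, 263.7]
tcp_rot: [3.142, 0.0, 1.412]
ft_force: [-0.2, 0.4, 1.4]
opening: 0.203
grip_force: 0.0
```

```bash
python3 -c "
from h import *
print(delta(466.8,-74.6,43,80.7))
meas('3')" | grep -v top
```

```text
[0.0109, 0.0003, 0.0307, np.float64(0.2)]
    (-36, 20, -1, 2, 5) (-32, 21, -1, 3, 6) (-28, 13, -2, 2, 3) (-24, 10, 1, 3, 6) (-20, 1, 3, 3, 3) (-12, 13, 36, 44, 49) (-8, 40, 7, 34, 50) (-4, 17, 20, 40, 47) (0, 9, 30, 43, 48) (4, 10, 26, 39, 47) (8, 9, 26, 37, 49) (12, 7, 15, 39, 49)
    (-36, 18, 0, 2, 5) (-32, 20, -1, 3, 5) (-28, 22, 0, 2, 5) (-24, 21, 0, 2, 4) (-20, 19, -1, 1, 5) (-16, 21, 0, 2, 4) (-12, 8, 3, 14, 27) (-8, 18, 26, 30, 33) (-4, 17, 34, 37, 42) (0, 20, 10, 44, 47) (4, 25, 6, 43, 49) (8, 1, 6, 6, 6)
    (-36, 14, 0, 3, 5) (-28, 16, 25, 29, 31) (-24, 13, 34, 36, 39) (-20, 8, 40, 42, 44) (-16, 22, 44, 46, 48) (-12, 22, 46, 48, 50) (-8, 17, 46, 48, 50) (-4, 27, 45, 47, 49) (0, 20, 45, 48, 50) (4, 19, 45, 46, 50) (8, 29, 45, 47, 49) (12, 28, 38, 41, 45) (16, 35, 0, 34, 41) (20, 48, 0, 16, 33) (24, 15, 1, 1, 4) (28, 22, 0, 1, 3) (32, 24, -1, 2, 5) (36, 18, -1, 3, 6)
side n 241 c [595.4 -53. ] size [66.2 50.4] yaw 2.2 z [17. 35. 48.]
    (-36, 1, 2, 2, 2) (-32, 1, 3, 3, 3) (-24, 5, 25, 26, 28) (-20, 8, 22, 26, 31) (-16, 13, 37, 40, 46) (-12, 9, 45, 48, 49) (-8, 2, 47, 50, 52) (-4, 2, 37, 39, 41) (8, 7, 3, 43, 44) (12, 29, 3, 37, 48) (16, 45, 3, 34, 44) (20, 40, 3, 26, 33) (24, 22, 1, 23, 31) (28, 8, 1, 2, 3) (32, 8, -1, 2, 2) (36, 11, -1, 2, 5)
```

```bash
python3 -c "
import cv2
a=cv2.imread('pics/top3.png')[150:270,230:370];b=cv2.imread('pics/side3.png')[150:240,220:340]
import numpy as np
a=cv2.resize(a,(420,360),interpolation=2);b=cv2.resize(b,(480,360),interpolation=2)[:,:380]
cv2.imwrite('pics/c3.png',np.hstack([a,b]))"
```

```text
(no output)
```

View pics/c3.png

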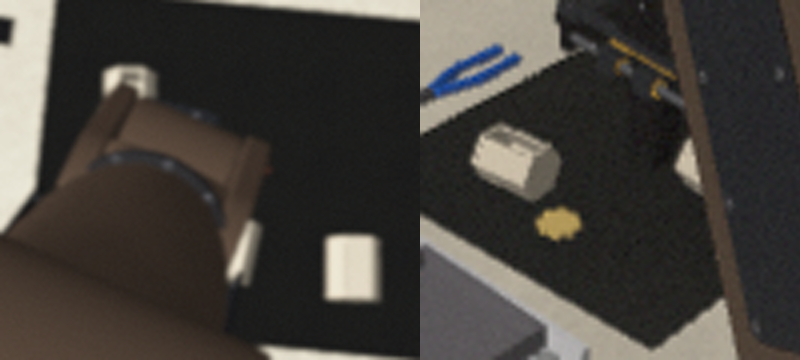

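The hand hides B, and A clearly has its mouth up. I'll back the hand away toward +y to see B and C.

{"op": "carry_out", "data": {
  "series": [
    [0.05, 0, -0.06, 0, 0.2],
    [0.11, 0, -0.1, 0, 0.2],
    [0.17, 0, -0.1, 0, 0.2],
    [0.23, 0, -0.1, 0, 0.2],
    [0.29, 0, -0.1, 0, 0.2],
    [0.33, 0, -0.1, 0, 0.2],
    [0.33, 0, -0.1, 0, 0.2],
    [0.33, 0, -0.1, 0, 0.2]
  ]
}}

```text
t: 8.28
eef_pos: [517.4, 239.3, 363.1]
tcp_rot: [-3.141, 0.001, 1.411]
ft_force: [-0.0, -0.2, 1.1]
opening: 0.201
grip_force: 0.0
```

```bash
python3 -c "
from h import *
meas('4')
a=cv2.imread('pics/top4.png')[150:270,230:370];b=cv2.imread('pics/side4.png')[150:240,220:340]
a=cv2.resize(a,(420,360),interpolation=2);b=cv2.resize(b,(480,360),interpolation=2)[:,:380]
cv2.imwrite('pics/c4.png',np.hstack([a,b]))"
```

```text
top n 254 c [594.6 -55.2] size [61.9 46.3] yaw 5.0 z [23. 41. 49.]
    (-36, 27, -1, 1, 4) (-32, 18, 1, 2, 5) (-28, 14, 27, 30, 31) (-24, 16, 31, 34, 38) (-20, 15, 38, 41, 42) (-16, 16, 43, 46, 49) (-12, 27, 3, 42, 46) (-8, 12, 2, 6, 9) (-4, 24, 2, 6, 9) (0, 12, 4, 7, 8) (4, 12, 5, 7, 9) (8, 15, 43, 45, 48) (12, 16, 41, 46, 48) (16, 29, 36, 39, 44) (20, 15, 29, 31, 33) (24, 28, -1, 6, 27) (28, 15, 0, 3, 4) (32, 14, -1, 2, 4) (36, 14, -1, 2, 4)
top n 244 c [ 452.2 -167.2] size [47.9 60.8] yaw -8.8 z [24. 40. 50.]
    (-36, 20, 0, 2, 5) (-32, 16, -1, 3, 6) (-28, 10, 21, 26, 27) (-24, 16, 30, 33, 35) (-20, 19, 36, 38, 41) (-16, 29, 7, 44, 48) (-12, 28, 3, 8, 47) (-8, 20, 4, 6, 8) (-4, 18, 2, 6, 9) (0, 19, 4, 7, 10) (4, 14, 3, 5, 9) (8, 9, 44, 47, 48) (12, 24, 42, 46, 49) (16, 22, 35, 37, 40) (20, 26, 28, 32, 35) (24, 28, 0, 4, 28) (28, 19, 0, 3, 4) (32, 20, -1, 3, 5) (36, 21, 0, 2, 5)
top n 338 c [ 443.4 -292.3] size [60.2 47.1] yaw 2.4 z [29. 45. 50.]
    (-36, 14, 0, 2, 6) (-28, 16, 26, 29, 31) (-24, 15, 34, 37, 37) (-20, 3, 40, 42, 42) (-16, 24, 44, 46, 48) (-12, 25, 44, 48, 50) (-8,
[... 269 characters left out ...]
4.3 53.9] yaw 2.4 z [17. 35. 48.]
    (-36, 1, 2, 2, 2) (-28, 1, 23, 23, 23) (-24, 11, 21, 25, 28) (-20, 7, 33, 36, 36) (-16, 11, 40, 42, 48) (-12, 6, 47, 48, 48) (-8, 2, 46, 47, 49) (8, 10, 2, 44, 47) (12, 35, 2, 33, 47) (16, 32, 2, 36, 42) (20, 45, 2, 28, 37) (24, 23, 0, 24, 29) (28, 7, 1, 2, 3) (32, 11, 0, 2, 3) (36, 6, 1, 2, 3)
side n 255 c [ 451.6 -163. ] size [52.6 65. ] yaw -10.1 z [17. 35. 48.]
    (-32, 1, 3, 3, 3) (-28, 3, 6, 20, 22) (-24, 9, 23, 26, 30) (-20, 6, 28, 35, 41) (-16, 11, 40, 46, 47) (-12, 4, 46, 47, 50) (0, 1, 40, 40, 40) (8, 16, 2, 43, 47) (12, 37, 3, 39, 47) (16, 41, 2, 32, 40) (20, 36, 3, 27, 34) (24, 15, 2, 4, 29) (28, 9, 1, 2, 9) (32, 8, 2, 3, 4) (36, 9, 0, 2, 4)
```

View pics/c4.png

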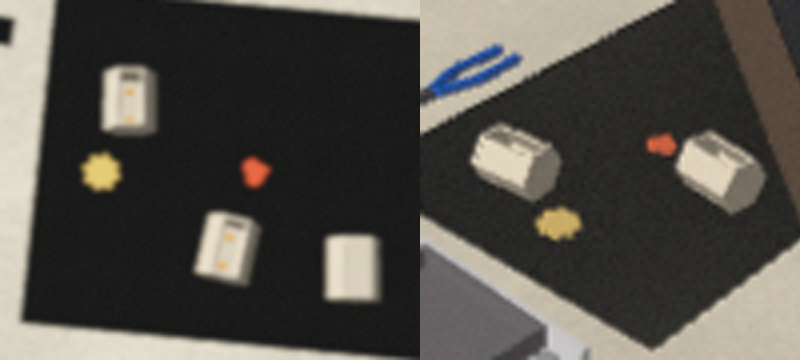

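A and B both have their mouths up, at (595,-56) and (452,-168). C is still unknown because the arm blocks the side view. Next I'll pick B, and measure the tray from the first image.

```bash
python3 - <<'E'
from h import *
print("B",delta(452,-168.5,75,81))
p=cv2.imread("pics/top0.png");W=cloud("top",np.load("pics/top0.npy"))
print("floor bgr",p[220,172],"wall",p[245,170],"roller",p[170,185],"small tray", p[268,95])
g=p.astype(int)
m=(W[...,0]>330)&(W[...,0]<600)&(W[...,1]>80)&(W[...,1]<340)&(W[...,2]>48)&(W[...,2]<64)&(g.max(-1)<115)
k,l,s,c=cv2.connectedComponentsWithStats(m.astype(np.uint8));i=1+s[1:,4].argmax();m=l==i
print(m.sum(),s[i]);ys,xs=np.where(m)
r=ray("top",np.c_[xs,ys],54)[:,:2];print("floor rect",cv2.minAreaRect(r.astype(np.float32)),r.mean(0), "z",np.median(W[m][:,2]))
# track: points z 55..70 & beyond: rails
m=(W[...,0]>340)&(W[...,0]<800)&(W[...,1]>80)&(W[...,1]<345)&(W[...,2]>57)&(W[...,2]<80)
q=W[m];print("hi",m.sum(),cv2.minAreaRect(q[:,:2].astype(np.float32)))
for x0 in range(350,760,40):
    s_=q[(q[:,0]>x0)&(q[:,0]<x0+40)];
    if len(s_): print(x0,np.percentile(s_[:,1],[1,10,90,99]).round(0),len(s_))
# button: dark round disc z>72
m=(W[...,0]>460)&(W[...,0]<580)&(W[...,1]>340)&(W[...,1]<430)&(W[...,2]>68)
q=W[m];print("button",m.sum(),np.median(q,0),cv2.minEnclosingCircle(q[:,:2].astype(np.float32)))
m=(W[...,0]>460)&(W[...,0]<580)&(W[...,1]>340)&(W[...,1]<430)&(W[...,2]>48)
q=W[m];print("box",cv2.minAreaRect(q[:,:2].astype(np.float32)))
cv2.imwrite("pics/c5.png",cv2.resize(p[90:270,100:250],None,fx=4,fy=3.3,interpolation=2))
E
```

```text
B [-0.4124, 0.0009, 0.0985, np.float64(-0.3)]
floor bgr [103  98 100] wall [137 134 131] roller [160 158 156] small tray [102  96  98]
2794 [ 136  192   74   51 2794]
floor rect ((457.5221252441406, 230.20477294921875), (199.12973022460938, 126.20999908447266), 87.21800994873047) [456.73548544 229.4269767 ] z 53.716632332404856
hi 1520 ((557.5546264648438, 222.45848083496094), (234.28733825683594, 401.99603271484375), 86.9931869506836)
350 [115. 118. 341. 344.] 138
390 [114. 119. 339. 344.] 266
430 [112. 116. 339. 343.] 215
470 [109. 113. 336. 340.] 208
510 [107. 113. 333. 339.] 260
550 [105. 107. 336. 337.] 76
590 [102. 103. 332. 337.] 50
630 [100. 101. 326. 327.] 47
670 [ 98.  99. 324. 325.] 48
710 [110. 126. 309. 323.] 195
750 [148. 284. 295. 296.] 17
button 120 [507.58427133 384.33422085  75.36935726] ((508.3955993652344, 383.6915283203125), 23.141008377075195)
box ((505.972900390625, 376.51800537109375), (77.95962524414062, 74.0433120727539), 85.748046875)
```

View pics/c5.png

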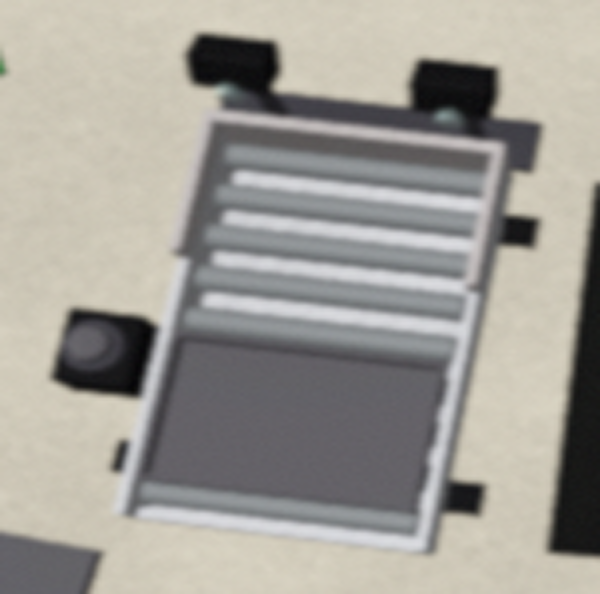

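The tray centre is about (457,229) and the track yaw about -3°. Now I'll pick B.

{"op": "carry_out", "data": {
  "series": [
    [-0.412, 0.001, 0, 0, 0.85],
    [-0.412, 0.001, 0, 0, 0.85],
    [-0.412, 0.001, 0, 0, 0.85],
    [-0.412, 0.001, 0, 0, 0.85],
    [-0.412, 0.001, 0, 0, 0.85],
    [-0.412, 0.001, 0, 0, 0.85],
    [-0.412, 0.001, 0, 0, 0.85],
    [-0.412, 0.001, 0.05, 0, 0.85],
    [-0.412, 0.001, 0.098, 0, 0.85],
    [-0.412, 0.001, 0.125, 0, 0.85],
    [-0.412, 0.001, 0.145, 0, 0.85],
    [-0.412, 0.001, 0.161, 0, 0.85],
    [-0.412, 0.001, 0.161, 0, 0.85],
    [-0.412, 0.001, 0.161, 0, 0.5],
    [-0.412, 0.001, 0.161, 0, 0.5],
    [-0.412, 0.001, 0.161, 0, 0.5],
    [-0.412, 0.001, 0.161, 0, 0.5]
  ]
}}

```text
t: 10.5
eef_pos: [452.7, -167.1, 203.3]
tcp_rot: [3.141, 0.0, 1.411]
ft_force: [-2.7, -1.5, 6.5]
opening: 0.63
grip_force: 30.0
```

```bash
python3 -c "
from h import *
s=env.state();print(s['eef_pos'],s['opening'],s['grip_force'],s['ft_force'])
print(delta(453.8,167.1,120,87),delta(453.8,167.1,66,87))"
```

```text
[ 452.66544842 -167.07541451  203.32130837] 0.6295551042392322 29.967312812805176 [-2.67736616 -1.51973478  6.52429359]
[0.3301, -0.0522, -0.1067, np.float64(-6.2)] [0.3301, -0.0522, -0.0527, np.float64(-6.2)]
```

{"op": "carry_out", "data": {
  "series": [
    [0, 0, -0.03, 0, 0.5],
    [0, 0, -0.08, 0, 0.5],
    [0.04, -0.008, -0.11, 0, 0.5],
    [0.09, -0.016, -0.11, -3, 0.5],
    [0.145, -0.025, -0.11, -6.2, 0.5],
    [0.2, -0.033, -0.11, -6.2, 0.5],
    [0.255, -0.042, -0.11, -6.2, 0.5],
    [0.3, -0.049, -0.11, -6.2, 0.5],
    [0.33, -0.052, -0.11, -6.2, 0.5],
    [0.33, -0.052, -0.11, -6.2, 0.5],
    [0.33, -0.052, -0.11, -6.2, 0.5],
    [0.33, -0.052, -0.085, -6.2, 0.5],
    [0.33, -0.052, -0.065, -6.2, 0.5],
    [0.33, -0.052, -0.055, -6.2, 0.5],
    [0.33, -0.052, -0.053, -6.2, 0.5],
    [0.33, -0.052, -0.053, -6.2, 0.5]
  ]
}}

```text
t: 12.5
eef_pos: [454.1, 166.8, 256.1]
tcp_rot: [3.141, -0.0, 1.518]
ft_force: [-0.2, -0.5, -1.1]
opening: 0.63
grip_force: 30.0
```

{"op": "carry_out", "data": {
  "series": [
    [0, 0, 0, 0, 0.72],
    [0, 0, 0, 0, 0.78],
    [0, 0, 0, 0, 0.78],
    [0, 0, -0.02, 0, 0.78],
    [0, 0, -0.06, 0, 0.78],
    [0, 0, -0.11, 0, 0.78],
    [0, 0, -0.11, 0, 0.78]
  ]
}}

```text
t: 13.38
eef_pos: [454.1, 167.2, 368.8]
tcp_rot: [3.136, -0.002, 1.519]
ft_force: [0.1, -0.0, -1.9]
opening: 0.777
grip_force: 0.0
```

```bash
python3 -c "
from h import *
print(delta(595,-57,60,95))
meas('6')"
```

```text
[-0.2166, 0.1523, 0.1188, np.float64(-8.0)]
top n 253 c [594.5 -55.2] size [62.7 46.1] yaw 5.2 z [24. 40. 49.]
    (-36, 25, -2, 1, 6) (-32, 20, 0, 2, 5) (-28, 13, 25, 28, 31) (-24, 17, 33, 35, 36) (-20, 16, 38, 41, 44) (-16, 15, 42, 46, 50) (-12, 27, 3, 44, 49) (-8, 12, 3, 6, 9) (-4, 24, 3, 6, 9) (0, 12, 3, 6, 8) (4, 12, 1, 4, 8) (8, 15, 44, 46, 49) (12, 16, 42, 45, 47) (16, 29, 35, 39, 42) (20, 15, 27, 31, 33) (24, 28, -1, 5, 27) (28, 14, -1, 1, 4) (32, 15, -1, 1, 5) (36, 15, -1, 2, 5)
top n 339 c [ 443.5 -292.6] size [60.9 46.5] yaw 1.9 z [29. 45. 51.]
    (-36, 15, 1, 3, 5) (-28, 15, 26, 28, 29) (-24, 13, 34, 36, 37) (-20, 5, 38, 39, 41) (-16, 20, 43, 45, 46) (-12, 27, 45, 48, 50) (-8, 18, 44, 47, 49) (-4, 25, 45, 47, 49) (0, 24, 45, 48, 50) (4, 16, 45, 47, 51) (8, 24, 45, 46, 51) (12, 28, 38, 44, 50) (16, 33, 29, 38, 41) (20, 53, 1, 25, 32) (24, 21, 1, 3, 6) (28, 19, -2, 2, 5) (32, 23, -2, 1, 6) (36, 20, 0, 2, 5)
side n 93 c [ 459.5 -274.6] size [30.1 52.4] yaw -38.3 z [18. 35. 49.]
    (-20, 3, 2, 3, 8) (-16, 5, 3, 9, 34) (-12, 12, 3, 27, 46) (-8, 24, 2, 35, 48) (-4, 25, 3, 32, 48) (0, 22, 2, 20, 45) (4, 24, 1, 25, 41) (8, 15, 0, 7, 39) (12, 14, 2, 10, 33) (16, 8, 0, 2, 26) (20, 5, 2, 3, 4) (24, 7, 0, 3, 4) (28, 8, 1, 3, 5) (32, 8, 2, 3, 4) (36, 9, 1, 2, 4)
side n 202 c [591.9 -52.4] size [60.1 51.5] yaw 5.5 z [16. 33. 47.]
    (-36, 1, 3, 3, 3) (-32, 1, 2, 2, 2) (-28, 1, 2, 2, 2) (-24, 12, 21, 25, 30) (-20, 7, 32, 35, 37) (-16, 9, 39, 46, 48) (-12, 6, 45, 46, 48) (0, 1, 47, 47, 47) (8, 10, 2, 45, 47) (12, 33, 2, 38, 47) (16, 44, 2, 30, 42) (20, 33, 2, 27, 36) (24, 17, 0, 5, 28) (28, 4, 1, 2, 4) (32, 9, 0, 3, 4) (36, 5, 0, 3, 3)
```

Now half of C is visible from the side, so I'll check its lower flat on the +y side.

```bash
python3 - <<'E'
from h import *
W=cloud("side",np.load("pics/side6.npy"))
a=np.radians(2.5);r=W[...,:2]-np.array([443.5,-296]);u=r@[np.cos(a),np.sin(a)];v=r@[-np.sin(a),np.cos(a)];z=W[...,2]
k=(abs(u)<24)&(v>2)&(v<34)&(z>5)&(z<30);print(np.c_[u[k],v[k],z[k]].round(0).astype(int).tolist())
p=cv2.imread("pics/side6.png");t=cv2.imread("pics/top6.png")
ys,xs=np.where((abs(u)<40)&(abs(v)<40));print(xs.min(),xs.max(),ys.min(),ys.max())
c=cv2.resize(p[ys.min()-12:ys.max()+12,xs.min()-25:xs.max()+15],(400,400),interpolation=2)
cv2.imwrite("pics/c6.png",np.hstack([c,cv2.resize(t[185:265,110:225],(390,400),interpolation=2)]))
E
```

```text
[[21, 30, 30], [19, 26, 29], [20, 31, 26], [19, 26, 24], [14, 26, 26], [10, 26, 27], [0, 21, 29], [19, 25, 19], [14, 26, 22], [9, 27, 24], [4, 28, 27], [1, 26, 27], [-3, 27, 29], [22, 19, 10], [17, 20, 13], [10, 25, 19], [6, 24, 19], [-1, 29, 25], [-5, 30, 27], [-7, 25, 25], [17, 19, 8], [12, 21, 11], [5, 25, 16], [-1, 28, 20], [-4, 26, 20], [-10, 29, 24], [10, 16, 5], [3, 21, 11], [0, 19, 11], [-5, 21, 14], [-13, 26, 20], [17, 32, 6], [-5, 20, 9], [-8, 17, 9]]
304 318 171 192
```

View pics/c6.png

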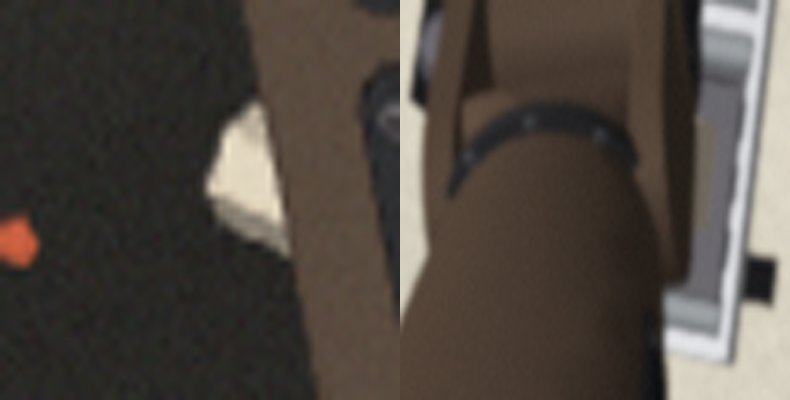

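C's +y lower flat is a wall, so its mouth is at the bottom or the lower -y flat. That means rolling it toward +y two or three times. First I'll pick A.

{"op": "carry_out", "data": {
  "series": [
    [-0.217, 0.152, 0, -8, 0.85],
    [-0.217, 0.152, 0, -8, 0.85],
    [-0.217, 0.152, 0, -8, 0.85],
    [-0.217, 0.152, 0, -8, 0.85],
    [-0.217, 0.152, 0, -8, 0.85],
    [-0.217, 0.152, 0.05, -8, 0.85],
    [-0.217, 0.152, 0.1, -8, 0.85],
    [-0.217, 0.152, 0.13, -8, 0.85],
    [-0.217, 0.152, 0.15, -8, 0.85],
    [-0.217, 0.152, 0.166, -8, 0.85],
    [-0.217, 0.152, 0.166, -8, 0.85],
    [-0.217, 0.152, 0.166, -8, 0.5],
    [-0.217, 0.152, 0.166, -8, 0.5],
    [-0.217, 0.152, 0.166, -8, 0.5],
    [-0.217, 0.152, 0.166, -8, 0.5]
  ]
}}

```text
t: 15.35
eef_pos: [594.6, -57.6, 200.4]
tcp_rot: [3.14, 0.0, 1.658]
ft_force: [-0.6, -0.8, 5.8]
opening: 0.632
grip_force: 29.9
```

```bash
python3 -c "
from h import *
s=env.state();print(s['eef_pos'],s['opening'],s['grip_force'],s['ft_force'])
print(delta(457,229,120,87),delta(460.2,290.9,66.5,87))
o=look('7');p,d,W=o['top'];q=W[(W[...,0]>380)&(W[...,0]<540)&(W[...,1]>120)&(W[...,1]<230)&(W[...,2]>76)&(W[...,2]<105)];print(len(q),cv2.minAreaRect(q[:,:2].astype(np.float32)))
c=cv2.resize(o['top'][0][150:270,105:235],(520,480),interpolation=2);cv2.imwrite('pics/c7.png',c[:,:,::-1])"
```

```text
[594.61573715 -57.55649732 200.43160297] 0.6318405040449568 29.898411333560944 [-0.64694366 -0.80123587  5.81531672]
[0.2975, -0.112, -0.1096, np.float64(8.0)] [0.3589, -0.1034, -0.0561, np.float64(8.0)]
0 ((0.0, 0.0), (0.0, 0.0), 0.0)
```

View pics/c7.png

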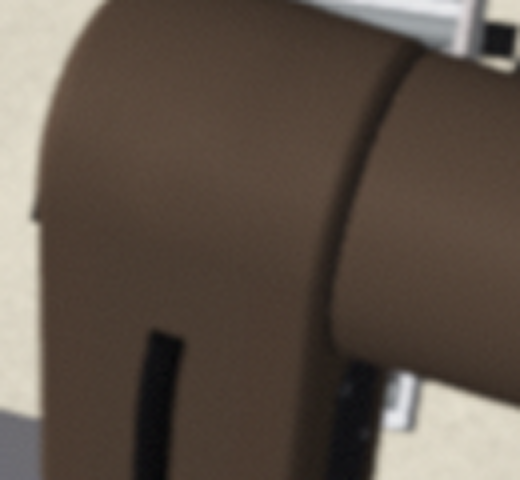

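The arm blocks the tray in this view. I'll place A in the left slot.

{"op": "carry_out", "data": {
  "series": [
    [0, 0, -0.03, 0, 0.5],
    [0, 0, -0.08, 0, 0.5],
    [0.04, -0.012, -0.12, 0, 0.5],
    [0.09, -0.026, -0.12, 4, 0.5],
    [0.145, -0.042, -0.12, 8, 0.5],
    [0.2, -0.058, -0.12, 8, 0.5],
    [0.255, -0.074, -0.12, 8, 0.5],
    [0.31, -0.089, -0.12, 8, 0.5],
    [0.345, -0.1, -0.12, 8, 0.5],
    [0.359, -0.103, -0.12, 8, 0.5],
    [0.359, -0.103, -0.12, 8, 0.5],
    [0.359, -0.103, -0.11, 8, 0.5],
    [0.359, -0.103, -0.085, 8, 0.5],
    [0.359, -0.103, -0.065, 8, 0.5],
    [0.359, -0.103, -0.055, 8, 0.5],
    [0.359, -0.103, -0.053, 8, 0.5],
    [0.359, -0.103, -0.053, 8, 0.5]
  ]
}}

```text
t: 17.58
eef_pos: [460.7, 290.8, 253.0]
tcp_rot: [3.141, -0.0, 1.518]
ft_force: [-0.2, -0.7, 0.2]
opening: 0.629
grip_force: 29.9
```

{"op": "carry_out", "data": {
  "series": [
    [0, 0, 0, 0, 0.72],
    [0, 0, 0, 0, 0.78],
    [0, 0, 0, 0, 0.78],
    [0, 0, -0.02, 0, 0.78],
    [0, 0, -0.06, 0, 0.78],
    [0, 0, -0.11, 0, 0.4],
    [0, 0, -0.12, 0, 0.2],
    [0, 0, -0.12, 0, 0.2]
  ]
}}

```text
t: 18.58
eef_pos: [460.3, 291.0, 372.8]
tcp_rot: [3.141, -0.0, 1.519]
ft_force: [0.4, -0.0, 0.1]
opening: 0.52
grip_force: 0.0
```

```bash
python3 -c "
from h import *
meas('8')
y=np.radians(2.5);b=np.array([-np.sin(y),np.cos(y)])
p=np.array([443.5,-296])-46*b;print(p,delta(*p,110,92.5))"
```

```text
top n 339 c [ 443.7 -292.3] size [60.5 46.3] yaw 2.8 z [29. 46. 50.]
    (-36, 16, -1, 2, 3) (-28, 16, 25, 28, 32) (-24, 12, 34, 36, 37) (-20, 6, 39, 40, 43) (-16, 22, 43, 46, 48) (-12, 25, 45, 48, 50) (-8, 17, 45, 47, 50) (-4, 25, 45, 47, 49) (0, 22, 45, 48, 50) (4, 16, 43, 47, 48) (8, 30, 45, 47, 50) (12, 28, 37, 41, 48) (16, 29, 0, 35, 42) (20, 54, 1, 27, 33) (24, 18, -1, 3, 6) (28, 17, -2, 3, 6) (32, 27, 0, 1, 3) (36, 18, -1, 3, 6)
side n 213 c [ 443.2 -284.7] size [62.4 44.3] yaw 1.4 z [16. 38. 49.]
    (-24, 1, 46, 46, 46) (-20, 3, 46, 48, 48) (-16, 8, 47, 48, 49) (-12, 7, 46, 48, 50) (-8, 9, 46, 47, 49) (-4, 5, 47, 47, 48) (0, 12, 5, 46, 50) (4, 24, 3, 42, 48) (8, 40, 3, 38, 45) (12, 44, 3, 28, 41) (16, 37, 3, 28, 34) (20, 15, 0, 2, 25) (24, 6, 1, 3, 16) (28, 7, 0, 1, 5) (32, 11, 1, 2, 5) (36, 8, 0, 2, 3)
[ 445.50649182 -341.95621819] [-0.6329, 0.0182, 0.0715, np.float64(-5.5)]
```

{"op": "carry_out", "data": {
  "series": [
    [-0.633, 0.018, 0, -5.5, 0.2],
    [-0.633, 0.018, 0, -5.5, 0.2],
    [-0.633, 0.018, 0, -5.5, 0.2],
    [-0.633, 0.018, 0, -5.5, 0.2],
    [-0.633, 0.018, 0, -5.5, 0.2],
    [-0.633, 0.018, 0, -5.5, 0.2],
    [-0.633, 0.018, 0, -5.5, 0.2],
    [-0.633, 0.018, 0, -5.5, 0.2],
    [-0.633, 0.018, 0, -5.5, 0.2],
    [-0.633, 0.018, 0, -5.5, 0.2],
    [-0.633, 0.018, 0.02, -5.5, 0.2],
    [-0.633, 0.018, 0.06, -5.5, 0.2],
    [-0.633, 0.018, 0.108, -5.5, 0.2],
    [-0.633, 0.018, 0.108, -5.5, 0.2]
  ]
}}

```text
t: 20.42
eef_pos: [444.9, -341.6, 261.0]
tcp_rot: [-3.136, -0.006, 1.614]
ft_force: [0.1, -0.0, 1.0]
opening: 0.201
grip_force: 0.0
```

```bash
python3 -c "
from h import *
o=look('9');p=o['top'][0]
y=np.radians(2.5);b=np.array([-np.sin(y),np.cos(y)])
q=np.array([443.5,-296])-46*b;print(q,delta(*q,43,92.5))
W=o['top'][2]
m=(W[...,0]>380)&(W[...,0]<540)&(W[...,1]>125)&(W[...,1]<330)&(W[...,2]>76)&(W[...,2]<110)
n,l,s,c=cv2.connectedComponentsWithStats(m.astype(np.uint8))
for i in range(1,n):
  if s[i,4]>40: r=W[l==i];print(s[i,4],cv2.minAreaRect(r[:,:2].astype(np.float32)),np.median(r,0))
cv2.imwrite('pics/c9.png',cv2.resize(p[90:270,100:370],(800,533),interpolation=2)[:,:,::-1])"
```

```text
[ 445.50649182 -341.95621819] [0.0002, -0.0002, 0.0318, np.float64(0.0)]
264 ((461.0383605957031, 292.98004150390625), (52.12114334106445, 61.274452209472656), 85.87146759033203) [459.53546966 280.42304708  91.80138503]
263 ((454.9604797363281, 164.50062561035156), (52.160011291503906, 61.1693115234375), 87.30670166015625) [454.05181066 153.20330922  91.9011321 ]
```

View pics/c9.png

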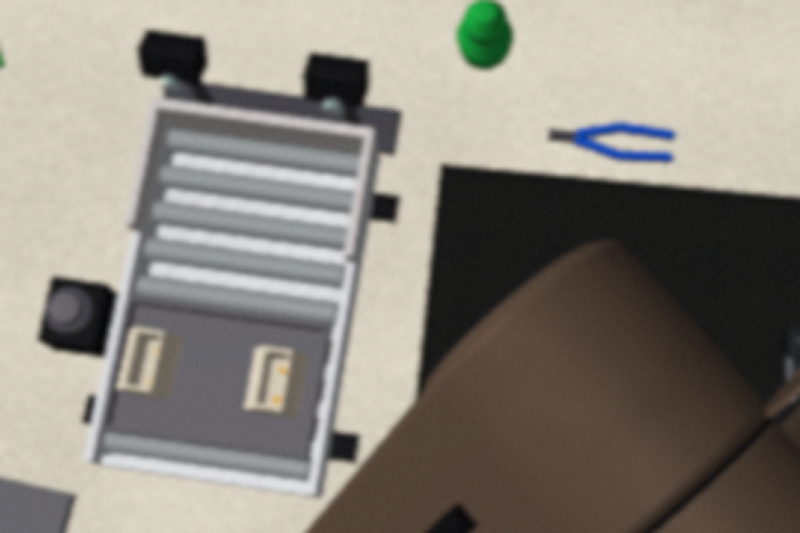

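A and B sit in the tray with their mouths up, leaving a free middle slot near (458,229). Now the first roll of C toward +y.

{"op": "carry_out", "data": {
  "series": [
    [0.006, 0, 0.018, 0, 0.2],
    [0.012, 0, 0.028, 0, 0.2],
    [0.018, 0, 0.028, 0, 0.2],
    [0.022, 0, 0.028, 0, 0.2],
    [0.026, 0, 0.027, 0, 0.2],
    [0.03, 0, 0.026, 0, 0.2],
    [0.034, 0, 0.025, 0, 0.2],
    [0.038, 0, 0.023, 0, 0.2],
    [0.042, 0, 0.021, 0, 0.2],
    [0.046, 0, 0.02, 0, 0.2],
    [0.05, 0, 0.019, 0, 0.2],
    [0.051, 0, 0.012, 0, 0.2],
    [0.03, 0, 0, 0, 0.2],
    [0, 0, -0.02, 0, 0.2],
    [-0.06, 0, -0.04, 0, 0.2],
    [-0.12, 0, -0.04, 0, 0.2],
    [-0.12, 0, -0.04, 0, 0.2]
  ]
}}

```text
t: 22.65
eef_pos: [450.1, -465.1, 304.9]
tcp_rot: [3.141, 0.002, 1.612]
ft_force: [-0.5, 0.5, -0.2]
opening: 0.201
grip_force: 0.0
```

```bash
python3 -c "
from h import *
meas('10')
s=cv2.imread('pics/side10.png')[140:240,220:360];t=cv2.imread('pics/top10.png')[180:270,280:380]
cv2.imwrite('pics/c10.png',np.hstack([cv2.resize(t,(390,380),interpolation=2),cv2.resize(s,(400,380),interpolation=2)]))"
```

{"op": "carry_out", "data": {
  "series": [
    [0, 0, -0.06, 0, 0.2],
    [0.7, 0, -0.06, 0, 0.2],
    [0.7, 0, -0.06, 0, 0.2],
    [0.7, 0, -0.06, 0, 0.2],
    [0.7, 0, -0.06, 0, 0.2],
    [0.7, 0, -0.06, 0, 0.2],
    [0.7, 0, -0.06, 0, 0.2],
    [0.7, 0, -0.06, 0, 0.2],
    [0.7, 0, -0.06, 0, 0.2],
    [0.7, 0, -0.06, 0, 0.2],
    [0.7, 0, -0.06, 0, 0.2],
    [0.7, 0, -0.06, 0, 0.2],
    [0.7, 0, -0.06, 0, 0.2],
    [0.7, 0, -0.06, 0, 0.2],
    [0.7, 0, -0.06, 0, 0.2]
  ]
}}

```text
t: 24.62
eef_pos: [419.8, 236.4, 364.7]
tcp_rot: [-3.141, 0.0, 1.614]
ft_force: [-0.1, -0.2, 0.2]
opening: 0.205
grip_force: 0.0
```

```bash
python3 -c "
from h import *
meas('11')
s=cv2.imread('pics/side11.png')[140:240,220:360];t=cv2.imread('pics/top11.png')[180:270,280:380]
cv2.imwrite('pics/c11.png',np.hstack([cv2.resize(t,(390,380),interpolation=2),cv2.resize(s,(400,380),interpolation=2)]))"
```

```text
top n 240 c [ 441.1 -239.8] size [60.8 43.8] yaw 3.7 z [21. 41. 50.]
    (-36, 27, 0, 2, 4) (-32, 4, 4, 4, 6) (-28, 4, 27, 28, 28) (-24, 12, 30, 32, 35) (-20, 17, 35, 39, 41) (-16, 49, 4, 13, 47) (-12, 29, 5, 10, 49) (-8, 24, 3, 4, 10) (-4, 20, 3, 7, 10) (0, 12, 5, 6, 11) (4, 1, 40, 40, 40) (8, 13, 44, 45, 48) (12, 25, 41, 45, 50) (16, 34, 33, 38, 40) (20, 48, 2, 26, 33) (24, 15, 0, 2, 6) (28, 25, -2, 1, 4) (32, 22, 0, 3, 5) (36, 15, 1, 2, 6)
side n 246 c [ 441.2 -239.7] size [65.2 53.5] yaw 2.3 z [17. 35. 48.]
    (-24, 4, 22, 24, 25) (-20, 9, 28, 30, 32) (-16, 12, 34, 40, 45) (-12, 13, 41, 45, 48) (-8, 2, 48, 48, 49) (8, 2, 4, 20, 35) (12, 24, 2, 44, 47) (16, 39, 3, 35, 45) (20, 58, 3, 27, 39) (24, 32, 3, 24, 31) (28, 6, 1, 3, 4) (32, 6, 2, 2, 3) (36, 13, 1, 3, 4)
```

C has already rolled twice and its mouth is up at (441,-241.5), yaw 3°. Now I'll pick it.

```bash
python3 -c "
from h import *
print(delta(441.2,-241.5,12,93))"
```

```text
[-0.4782, 0.0009, 0.1628, np.float64(-0.6)]
```

{"op": "carry_out", "data": {
  "series": [
    [-0.478, 0.001, 0, -0.6, 0.85],
    [-0.478, 0.001, 0, -0.6, 0.85],
    [-0.478, 0.001, 0, -0.6, 0.85],
    [-0.478, 0.001, 0, -0.6, 0.85],
    [-0.478, 0.001, 0, -0.6, 0.85],
    [-0.478, 0.001, 0, -0.6, 0.85],
    [-0.478, 0.001, 0, -0.6, 0.85],
    [-0.478, 0.001, 0, -0.6, 0.85],
    [-0.478, 0.001, 0.04, -0.6, 0.85],
    [-0.478, 0.001, 0.09, -0.6, 0.85],
    [-0.478, 0.001, 0.125, -0.6, 0.85],
    [-0.478, 0.001, 0.147, -0.6, 0.85],
    [-0.478, 0.001, 0.163, -0.6, 0.85],
    [-0.478, 0.001, 0.163, -0.6, 0.85],
    [-0.478, 0.001, 0.163, -0.6, 0.5],
    [-0.478, 0.001, 0.163, -0.6, 0.5],
    [-0.478, 0.001, 0.163, -0.6, 0.5],
    [-0.478, 0.001, 0.163, -0.6, 0.5]
  ]
}}

```text
t: 26.98
eef_pos: [442.1, -240.1, 202.4]
tcp_rot: [3.141, 0.001, 1.625]
ft_force: [-1.4, 0.0, 5.9]
opening: 0.627
grip_force: 30.0
```

```bash
python3 -c "
from h import *
o=look('12');W=o['side'][2]
print(delta(458,228.7,66,87))
m=(W[...,0]>380)&(W[...,0]<540)&(W[...,1]>125)&(W[...,1]<330)&(W[...,2]>76)&(W[...,2]<110)
n,l,s,c=cv2.connectedComponentsWithStats(m.astype(np.uint8))
for i in range(1,n):
  if s[i,4]>40: r=W[l==i];print(s[i,4],cv2.minAreaRect(r[:,:2].astype(np.float32)),np.median(r,0))"
```

```text
[0.4672, 0.0414, -0.0536, np.float64(6.1)]
304 ((454.37896728515625, 169.73306274414062), (64.67810821533203, 52.75593185424805), 1.1894538402557373) [449.28911394 180.34099614  89.68223682]
351 ((460.14666748046875, 294.578857421875), (50.372562408447266, 63.39470291137695), 86.01869201660156) [455.04123861 305.60068869  90.11807087]
```

{"op": "carry_out", "data": {
  "series": [
    [0, 0, -0.03, 0, 0.5],
    [0, 0, -0.08, 0, 0.5],
    [0.05, 0.004, -0.13, 0, 0.5],
    [0.11, 0.01, -0.13, 3, 0.5],
    [0.17, 0.015, -0.13, 6.1, 0.5],
    [0.23, 0.02, -0.13, 6.1, 0.5],
    [0.29, 0.026, -0.13, 6.1, 0.5],
    [0.35, 0.031, -0.13, 6.1, 0.5],
    [0.41, 0.036, -0.13, 6.1, 0.5],
    [0.45, 0.04, -0.13, 6.1, 0.5],
    [0.468, 0.041, -0.13, 6.1, 0.5],
    [0.468, 0.041, -0.13, 6.1, 0.5],
    [0.468, 0.041, -0.13, 6.1, 0.5],
    [0.468, 0.041, -0.11, 6.1, 0.5],
    [0.468, 0.041, -0.085, 6.1, 0.5],
    [0.468, 0.041, -0.068, 6.1, 0.5],
    [0.468, 0.041, -0.056, 6.1, 0.5],
    [0.468, 0.041, -0.053, 6.1, 0.5],
    [0.468, 0.041, -0.053, 6.1, 0.5]
  ]
}}

```text
t: 29.45
eef_pos: [457.7, 229.2, 255.0]
tcp_rot: [3.141, -0.0, 1.518]
ft_force: [-0.9, 0.2, -0.7]
opening: 0.626
grip_force: 30.0
```

{"op": "carry_out", "data": {
  "series": [
    [0, 0, 0, 0, 0.72],
    [0, 0, 0, 0, 0.78],
    [0, 0, 0, 0, 0.78],
    [0, 0, -0.02, 0, 0.78],
    [0, 0, -0.06, 0, 0.78],
    [0, 0, -0.11, 0, 0.4],
    [-0.06, 0, -0.12, 0, 0.2],
    [-0.12, 0, -0.12, 0, 0.2],
    [-0.18, 0, -0.12, 0, 0.2],
    [-0.24, 0, -0.12, 0, 0.2],
    [-0.3, 0, -0.12, 0, 0.2],
    [-0.36, 0, -0.12, 0, 0.2],
    [-0.42, 0, -0.12, 0, 0.2],
    [-0.45, 0, -0.12, 0, 0.2],
    [-0.45, 0, -0.12, 0, 0.2]
  ]
}}

```text
t: 31.32
eef_pos: [433.8, -221.5, 374.6]
tcp_rot: [3.142, 0.0, 1.516]
ft_force: [-0.4, 0.5, 0.2]
opening: 0.201
grip_force: 0.0
```

```bash
python3 - <<'E'
from h import *
o=look('13');W=o['top'][2];p=o['top'][0]
m=(W[...,0]>380)&(W[...,0]<540)&(W[...,1]>125)&(W[...,1]<330)&(W[...,2]>76)&(W[...,2]<110)
n,l,s,c=cv2.connectedComponentsWithStats(m.astype(np.uint8))
for i in range(1,n):
  if s[i,4]>40: r=W[l==i];print(s[i,4],cv2.minAreaRect(r[:,:2].astype(np.float32)),np.median(r,0))
g=p.astype(int)
print("x profile along tray gap y~198 / 261")
for y0 in (198,):
  for x in range(364,560,5):
    k=(abs(W[...,0]-x)<2.5)&(abs(W[...,1]-(y0-(x-457)*.052))<8)
    print(x,np.median(W[k][:,2]).round(0),int(g[k].mean()),end=' | ')
print()
# end wall inner face
for x in range(690,760,5):
    k=(abs(W[...,0]-x)<2.5)&(abs(W[...,1]-220)<40)
    if k.any(): print(x,np.percentile(W[k][:,2],[10,50,90]).round(0),int(g[k].mean()),end=' | ')
# button
m=(np.abs(W[...,0]-510)<45)&(np.abs(W[...,1]-380)<40)&(W[...,2]>72)&(W[...,2]<90)
ys,xs=np.where(m);print("\nbtn",m.sum(),xs.mean(),ys.mean(),ray("top",[[xs.mean(),ys.mean()]],77),ray("top",[[122.5,193]],77))
Ws=o['side'][2];m=(np.abs(Ws[...,0]-510)<45)&(np.abs(Ws[...,1]-380)<40)&(Ws[...,2]>72)&(Ws[...,2]<90)
ys,xs=np.where(m);print("btn side",m.sum(),ray("side",[[xs.mean(),ys.mean()]],77))
cv2.imwrite('pics/c13.png',cv2.resize(p[90:270,100:250],(600,540),interpolation=2)[:,:,::-1])
E
```

```text
262 ((461.07977294921875, 292.6621398925781), (52.0329704284668, 61.04485321044922), 86.87581634521484) [460.1288636  279.99536456  92.07803481]
273 ((457.88916015625, 227.6392059326172), (55.12160873413086, 60.432613372802734), 87.59807586669922) [457.75502092 214.96062348  92.08587465]
264 ((454.9162292480469, 164.3306427001953), (52.50047302246094, 60.98246383666992), 86.33456420898438) [454.34465268 153.18448255  91.89980016]
x profile along tray gap y~198 / 261
  return _methods._mean(a, axis=axis, dtype=dtype,
  ret = ret.dtype.type(ret / rcount)
<stdin>:12: RuntimeWarning: Mean of empty slice.
Traceback (most recent call last):
ValueError: cannot convert float NaN to integer
```

```bash
python3 - <<'E'
from h import *
p=cv2.imread("pics/top13.png")[:,:,::-1];W=cloud("top",np.load("pics/top13.npy"));g=p.astype(int)
def line(x0,x1,y0,h):
  for x in range(x0,x1,5):
    k=(abs(W[...,0]-x)<4)&(abs(W[...,1]-(y0-(x-457)*.052))<h)
    if k.any(): print(x,np.nanpercentile(W[k][:,2],[10,90]).astype(int),int(g[k].mean()),end=' | ')
  print()
line(354,570,196,7);line(354,420,228,70);line(690,770,228,40)
for n in("top","side"):
  if n=="side": W=cloud(n,np.load("pics/side13.npy"))
  m=(np.abs(W[...,0]-510)<45)&(np.abs(W[...,1]-380)<40)&(W[...,2]>73)&(W[...,2]<90)
  ys,xs=np.where(m);print("btn",n,m.sum(),xs.mean(),ys.mean(),ray(n,[[xs.mean(),ys.mean()]],77).round(1))
cv2.imwrite('pics/c13.png',cv2.resize(p[90:270,100:250],(600,540),interpolation=2)[:,:,::-1])
E
```

```text
429 [63 82] 108 | 434 [49 80] 133 | 439 [49 60] 145 | 444 [54 79] 145 | 449 [51 78] 144 | 454 [50 77] 147 | 459 [52 81] 145 | 464 [51 79] 148 | 469 [50 79] 138 | 474 [53 79] 142 | 479 [53 76] 147 | 484 [52 77] 138 | 489 [51 78] 137 | 494 [51 54] 128 | 499 [51 54] 112 | 504 [51 56] 110 | 509 [52 58] 110 | 514 [52 66] 99 | 519 [55 71] 96 | 524 [41 71] 108 | 529 [41 50] 130 | 534 [43 51] 151 | 539 [47 51] 164 | 544 [43 50] 160 | 549 [42 48] 163 | 559 [2 7] 213 | 564 [4 7] 220 | 569 [ 1 48] 180 | 
374 [45 49] 137 | 379 [44 49] 150 | 384 [45 51] 158 | 389 [46 70] 132 | 394 [47 72] 112 | 399 [51 71] 109 | 404 [50 55] 110 | 409 [51 55] 110 | 414 [51 57] 109 | 419 [51 56] 109 | 
690 [ 1 47] 176 | 695 [ 2 49] 177 | 700 [ 3 51] 170 | 705 [45 50] 155 | 710 [43 76] 133 | 715 [39 89] 121 | 720 [43 91] 149 | 725 [87 92] 191 | 730 [88 90] 175 | 750 [13 14] 151 | 755 [10 15] 121 | 760 [ 8 15] 93 | 765 [ 8 15] 76 | 
btn top 83 121.20481927710843 193.6265060240964 [[508.3 384.2  77. ]]
btn side 98 147.9591836734694 254.9795918367347 [[507.3 387.   77. ]]
```

View pics/c13.png

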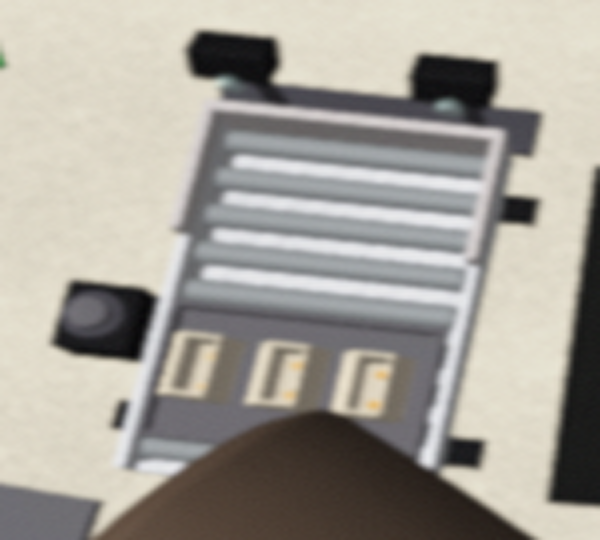

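All three housings are in the tray with their mouths up, at crop pixels (190,365), (278,372) and (365,383). Next I'll turn the hand 90° and drop behind the near tray wall, whose outer face is at x≈390.

```bash
python3 -c "
from h import *
print(delta(366,233.8,120,-3),delta(366,233.8,59,-3))"
```

```text
[0.4491, -0.0917, 0.0646, np.float64(90.0)] [0.4491, -0.0917, 0.1256, np.float64(90.0)]
```

{"op": "carry_out", "data": {
  "series": [
    [0.06, 0.02, 0, 10, 1],
    [0.12, 0.04, 0, 20, 1],
    [0.18, 0.04, 0, 30, 1],
    [0.24, 0.03, 0, 40, 1],
    [0.3, 0, 0, 50, 1],
    [0.35, -0.03, 0, 60, 1],
    [0.4, -0.06, 0, 70, 1],
    [0.449, -0.092, 0, 80, 1],
    [0.449, -0.092, 0, 90, 1],
    [0.449, -0.092, 0, 90, 1],
    [0.449, -0.092, 0, 90, 1],
    [0.449, -0.092, 0, 90, 1],
    [0.449, -0.092, 0.03, 90, 1],
    [0.449, -0.092, 0.065, 90, 1],
    [0.449, -0.092, 0.065, 90, 1]
  ]
}}

```text
t: 33.3
eef_pos: [365.6, 232.8, 308.4]
tcp_rot: [3.14, 0.004, -0.052]
ft_force: [-0.1, 0.2, -0.6]
opening: 1.002
grip_force: 0.0
```

```bash
python3 -c "
from h import *
s=env.state();print(np.round(s['joints'],2));print(delta(366,233.8,59,-3),delta(366+190,233.8-190*.052,59,-3))"
```

```text
[ 0.41  0.37  2.12 -0.    0.66  2.04]
[0.0003, -0.001, 0.0594, np.float64(0.0)] [0.1906, -0.001, 0.0594, np.float64(0.0)]
```

{"op": "carry_out", "data": {
  "series": [
    [0, -0.001, 0.04, 0, 1],
    [0, -0.001, 0.059, 0, 1],
    [0.005, -0.001, 0.059, 0, 1],
    [0.01, -0.001, 0.059, 0, 1],
    [0.014, -0.001, 0.059, 0, 1],
    [0.018, -0.001, 0.059, 0, 1],
    [0.024, -0.001, 0.059, 0, 1],
    [0.03, -0.001, 0.059, 0, 1],
    [0.036, -0.001, 0.059, 0, 1],
    [0.042, -0.001, 0.059, 0, 1],
    [0.048, -0.001, 0.059, 0, 1],
    [0.054, -0.001, 0.059, 0, 1],
    [0.06, -0.001, 0.059, 0, 1],
    [0.066, -0.001, 0.059, 0, 1],
    [0.072, -0.001, 0.059, 0, 1],
    [0.078, -0.001, 0.059, 0, 1],
    [0.084, -0.001, 0.059, 0, 1],
    [0.09, -0.001, 0.059, 0, 1],
    [0.096, -0.001, 0.059, 0, 1],
    [0.1, -0.001, 0.059, 0, 1]
  ]
}}

```text
t: 35.8
eef_pos: [465.9, 229.0, 250.7]
tcp_rot: [3.142, -0.0, -0.052]
ft_force: [0.7, 0.1, -0.1]
opening: 1.003
grip_force: 0.3
```

{"op": "carry_out", "data": {
  "series": [
    [0.005, 0, 0, 0, 1],
    [0.01, 0, 0, 0, 1],
    [0.016, 0, 0, 0, 1],
    [0.022, 0, 0, 0, 1],
    [0.028, 0, 0, 0, 1],
    [0.034, 0, 0, 0, 1],
    [0.04, 0, 0, 0, 1],
    [0.046, 0, 0, 0, 1],
    [0.052, 0, 0, 0, 1],
    [0.058, 0, 0, 0, 1],
    [0.064, 0, 0, 0, 1],
    [0.07, 0, 0, 0, 1],
    [0.075, 0, 0, 0, 1],
    [0.08, 0, 0, 0, 1],
    [0.084, 0, 0, 0, 1],
    [0.088, 0, 0, 0, 1],
    [0.092, 0, 0, 0, 1],
    [0.095, 0, 0, 0, 1],
    [0.097, 0, 0, 0, 1],
    [0.098, 0, 0, 0, 1]
  ]
}}

```text
t: 38.3
eef_pos: [563.5, 224.0, 250.7]
tcp_rot: [3.141, 0.0, -0.052]
ft_force: [-0.8, 0.4, -0.1]
opening: 0.999
grip_force: 0.2
```

```bash
cat > t.py <<'E'
from h import *
import sys
s=env.state();print(np.round(s['eef_pos'],1),np.round(s['ft_force'],1))
o=look(sys.argv[1])
for n in o:
  p,d,W=o[n]
  m=(W[...,0]>450)&(W[...,0]<710)&(W[...,1]>125)&(W[...,1]<322)&(W[...,2]>84)&(W[...,2]<112)&(p.astype(int).min(-1)>70)
  k,l,st,c=cv2.connectedComponentsWithStats(m.astype(np.uint8))
  for i in range(1,k):
    if st[i,4]>40: r=W[l==i];q=cv2.minAreaRect(r[:,:2].astype(np.float32));print(n,st[i,4],np.round(q[0],1),np.round(q[1],1),round(q[2],1))
  cv2.imwrite(f'pics/c{n}{sys.argv[1]}.png',cv2.resize(p[80:280,90:290],(600,600),interpolation=2)[:,:,::-1])
E
python3 t.py 14
```

```text
[563.5 224.  250.7] [-0.8  0.4 -0.1]
top 62 [646.1 194.9] [60.9 16.4] 11.7
top 168 [641.8 154.7] [46.2 61.5] 85.2
side 172 [647.  288.3] [37.7 64.7] 85.3
```

{"op": "carry_out", "data": {
  "series": [
    [0.002, 0, 0, 0, 1],
    [0.004, 0, 0, 0, 1],
    [0.006, 0, 0, 0, 1],
    [0.007, 0, 0, 0, 1],
    [0.008, 0, 0, 0, 1],
    [0.008, 0, 0, 0, 1]
  ]
}}

```text
t: 39.15
eef_pos: [570.1, 223.7, 250.6]
tcp_rot: [3.141, 0.005, -0.052]
ft_force: [-10.7, 0.3, 7.8]
opening: 0.998
grip_force: 5.5
```

{"op": "carry_out", "data": {
  "series": [
    [0.001, 0, 0, 0, 1],
    [0.002, 0, 0, 0, 1],
    [0.003, 0, 0, 0, 1],
    [0.003, 0, 0, 0, 1]
  ]
}}

```text
t: 39.65
eef_pos: [571.5, 223.8, 250.4]
tcp_rot: [3.139, 0.011, -0.051]
ft_force: [-24.4, 2.7, 14.4]
opening: 0.997
grip_force: 12.0
```

The reaction force is firm, 24 N against the end wall. I'll back off, close the fingers and move above the button.

{"op": "carry_out", "data": {
  "series": [
    [-0.01, 0, 0, 0, 1],
    [-0.025, 0, 0, 0, 1],
    [-0.045, 0, -0.005, 0, 1],
    [-0.05, 0, -0.04, 0, 0.5],
    [-0.05, 0, -0.09, 0, 0],
    [-0.055, 0, -0.13, 0, 0],
    [-0.06, 0, -0.13, 0, 0],
    [-0.06, 0, -0.13, 0, 0]
  ]
}}

```text
t: 40.65
eef_pos: [513.8, 226.5, 380.1]
tcp_rot: [3.141, 0.001, -0.052]
ft_force: [0.3, 0.1, -0.5]
opening: 0.534
grip_force: 0.0
```

```bash
python3 t.py 15; python3 -c "
from h import *
print(delta(508,385.5,95,-3),delta(508,385.5,77,-3))"
```

```text
[513.8 226.5 380.1] [ 0.3  0.1 -0.5]
top 201 [649.7 215.6] [46.  61.7] 87.0
top 158 [628.1 144.5] [39.3 62.8] 88.5
side 141 [626.  148.2] [44.6 62. ] 89.7
side 185 [648.7 222.5] [42.2 65.2] 89.9
side 198 [651.6 284.2] [44.3 65.5] 87.4
[-0.0146, -0.1585, 0.0945, np.float64(0.0)] [-0.0146, -0.1585, 0.1125, np.float64(0.0)]
```

View pics/cside15.png

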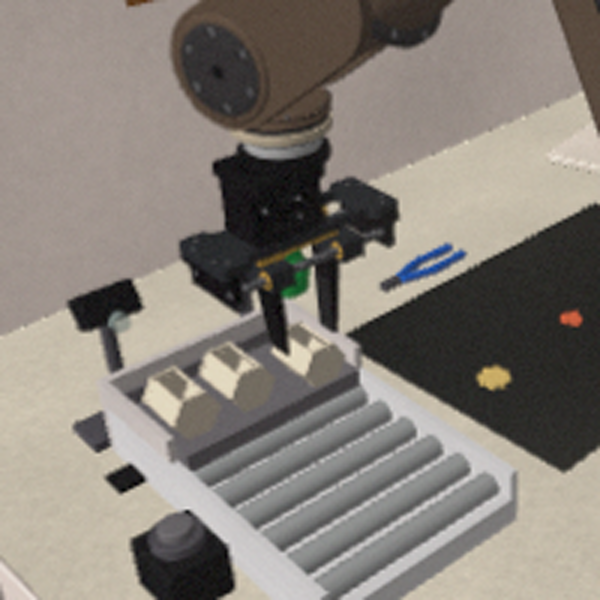

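The tray is home and the three housings sit at crop pixels (180,400), (235,370) and (315,355). One of them, B, was knocked about 2 cm toward the near wall. I'll check that it still lies flat.

```bash
python3 - <<'E'
from h import *
for n in("top","side"):
  W=cloud(n,np.load(f"pics/{n}15.npy")).copy();W[...,2]-=52
  for c,y in(((627,147),-1),((649,217),-3)): print(n,c,*[t for t in prof(W,np.array(c),np.radians(y)) if t[1]])
p=np.hstack([cv2.resize(cv2.imread("pics/top15.png")[105:195,140:240],(400,400),interpolation=2),cv2.resize(cv2.imread("pics/side15.png")[170:240,125:225],(400,400),interpolation=2)])
cv2.imwrite("pics/c15.png",p)
E
```

```text
top (627, 147) (-36, 6, 37, 39, 40) (-32, 27, 16, 20, 28) (-28, 27, 26, 30, 35) (-24, 27, 33, 38, 42) (-20, 27, 40, 44, 47) (-16, 13, 43, 47, 49) (-8, 12, 4, 6, 9) (-4, 15, 5, 7, 8) (0, 16, 4, 6, 9) (4, 25, 3, 8, 49) (8, 37, 7, 17, 48) (12, 19, 12, 38, 42) (16, 13, 30, 33, 36) (20, 9, 26, 28, 30) (24, 4, 2, 3, 5) (28, 18, -1, 2, 5) (32, 21, -1, 1, 3) (36, 15, -1, 2, 4)
top (649, 217) (-36, 21, -1, 1, 4) (-32, 19, -1, 2, 3) (-28, 26, -1, 2, 25) (-24, 42, 0, 25, 32) (-20, 34, 10, 35, 39) (-16, 28, 39, 43, 47) (-12, 19, 43, 46, 49) (-8, 1, 44, 44, 44) (0, 12, 5, 8, 11) (4, 17, 3, 4, 7) (8, 14, 3, 6, 9) (12, 39, 5, 43, 48) (16, 32, 8, 16, 44) (20, 11, 31, 35, 38) (24, 10, 24, 27, 30) (32, 11, -2, 2, 4) (36, 14, -1, 2, 4)
side (627, 147) (-36, 24, 26, 36, 39) (-32, 14, 25, 29, 35) (-24, 10, 22, 23, 30) (-20, 10, 17, 21, 37) (-16, 7, 42, 47, 48) (-12, 6, 46, 47, 48) (-8, 1, 50, 50, 50) (-4, 1, 51, 51, 51) (4, 1, 44, 44, 44) (8, 5, 18, 45, 47) (12, 31, 1, 10, 48) (16, 30, 3, 36, 42) (20, 34, 3, 27, 34) (24, 20, 2, 15, 30) (28, 11, 1, 3, 4) (32, 13, 0, 2, 4) (36, 8, 1, 2, 3)
side (649, 217) (-36, 5, 1, 2, 4) (-32, 4, 1, 2, 3) (-28, 2, 3, 4, 4) (-24, 2, 2, 3, 3) (-20, 7, 13, 23, 26) (-16, 5, 15, 19, 30) (-12, 6, 37, 46, 48) (-8, 8, 45, 48, 49) (-4, 1, 46, 46, 46) (8, 1, 45, 45, 45) (12, 2, 47, 47, 47) (16, 32, 2, 44, 49) (20, 40, 2, 37, 42) (24, 32, 2, 31, 35) (28, 20, 3, 26, 31) (32, 4, 1, 2, 3) (36, 5, -1, 1, 3)
```

View pics/c15.png

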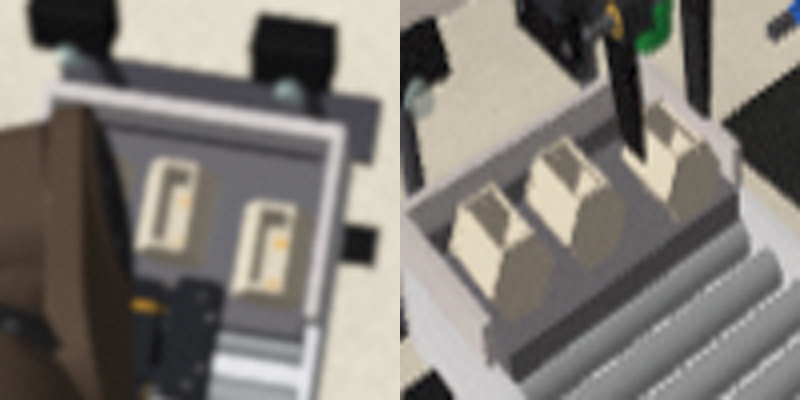

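B lies flat and open side up, but sits 2 cm back from the others. I'll nudge it forward with closed fingers just above the tray wall, which is already seated, so the housings line up.

{"op": "carry_out", "data": {
  "series": [
    [0.03, 0.04, 0, 0, 0],
    [0.06, 0.076, 0, 0, 0],
    [0.06, 0.076, 0, 0, 0],
    [0.06, 0.076, 0.05, 0, 0],
    [0.06, 0.076, 0.09, 0, 0],
    [0.06, 0.076, 0.114, 0, 0],
    [0.06, 0.076, 0.114, 0, 0],
    [0.065, 0.076, 0.114, 0, 0],
    [0.07, 0.076, 0.114, 0, 0],
    [0.075, 0.076, 0.114, 0, 0],
    [0.08, 0.076, 0.114, 0, 0],
    [0.085, 0.076, 0.114, 0, 0],
    [0.09, 0.076, 0.114, 0, 0],
    [0.094, 0.076, 0.114, 0, 0],
    [0.097, 0.076, 0.114, 0, 0],
    [0.097, 0.076, 0.114, 0, 0]
  ]
}}

```text
t: 42.75
eef_pos: [607.5, 145.5, 266.6]
tcp_rot: [3.142, -0.0, -0.052]
ft_force: [0.2, -0.3, -0.2]
opening: 0.006
grip_force: 0.0
```

{"op": "carry_out", "data": {
  "series": [
    [-0.01, 0, 0, 0, 0],
    [-0.04, 0, -0.02, 0, 0],
    [-0.08, 0, -0.06, 0, 0],
    [-0.1, -0.06, -0.08, 0, 0],
    [-0.1, -0.12, -0.08, 0, 0],
    [-0.1, -0.18, -0.08, 0, 0],
    [-0.11, -0.23, -0.08, 0, 0],
    [-0.11, -0.23, -0.08, 0, 0]
  ]
}}

```text
t: 43.75
eef_pos: [507.8, 383.7, 346.2]
tcp_rot: [-3.142, 0.0, -0.048]
ft_force: [0.7, 0.1, -0.0]
opening: 0.005
grip_force: 0.0
```

```bash
python3 t.py 16; python3 -c "
from h import *
print(delta(508,385.5,90,-3))"
```

```text
[507.8 383.7 346.2] [ 0.7  0.1 -0. ]
top 197 [652.9 282.1] [46.4 61.4] 86.0
top 196 [650.2 215.4] [45.  62.8] 89.8
top 149 [649.8 143.5] [37.5 62.4] 88.8
side 170 [648.8 147.3] [43.4 66.8] 87.8
side 152 [648.4 221.1] [42.9 60.8] 87.8
side 78 [636.4 285.3] [32.3 39.4] 0.6
[-0.001, -0.0044, 0.0664, np.float64(0.1)]
```

The housings are lined up and the tray is still home. Now I'll press the button.

{"op": "carry_out", "data": {
  "series": [
    [-0.001, -0.003, 0.05, 0, 0],
    [-0.001, -0.003, 0.07, 0, 0],
    [-0.001, -0.003, 0.076, 0, 0],
    [-0.001, -0.003, 0.08, 0, 0],
    [-0.001, -0.003, 0.083, 0, 0],
    [-0.001, -0.003, 0.086, 0, 0],
    [-0.001, -0.003, 0.088, 0, 0],
    [-0.001, -0.003, 0.088, 0, 0],
    [-0.001, -0.003, 0.088, 0, 0]
  ]
}}

```text
t: 44.98
eef_pos: [508.8, 383.8, 261.1]
tcp_rot: [-3.141, -0.002, -0.052]
ft_force: [-3.7, -6.8, 21.1]
opening: 0.007
grip_force: 10.5
```

The tip is at 71 mm with 21 N, so the button is bottomed. I'll release it and clear away.

{"op": "carry_out", "data": {
  "series": [
    [0, 0, -0.01, 0, 0],
    [0, 0, -0.04, 0, 0],
    [0, 0, -0.09, 0, 0],
    [-0.04, 0, -0.14, 0, 0],
    [-0.06, 0, -0.16, 0, 0],
    [-0.06, 0, -0.16, 0, 0],
    [-0.06, 0, -0.16, 0, 0]
  ]
}}

```text
t: 45.85
eef_pos: [449.1, 387.2, 417.9]
tcp_rot: [3.141, 0.0, -0.052]
ft_force: [-1.1, -0.0, -0.1]
opening: 0.004
grip_force: 0.0
```

```bash
python3 t.py 17
```

```text
[449.1 387.2 417.9] [-1.1 -0.  -0.1]
top 190 [652.7 282.4] [47.5 61.3] 87.5
top 190 [650.5 215.9] [42.4 62.5] 85.8
top 147 [649.2 144.2] [62.4 38.2] 0.0
side 169 [648.1 146.2] [41.1 64.9] 88.3
side 180 [648.8 222.5] [63.2 42.3] 0.2
side 75 [656.3 303.9] [19.8 61.3] 70.4
```

View pics/ctop17.png

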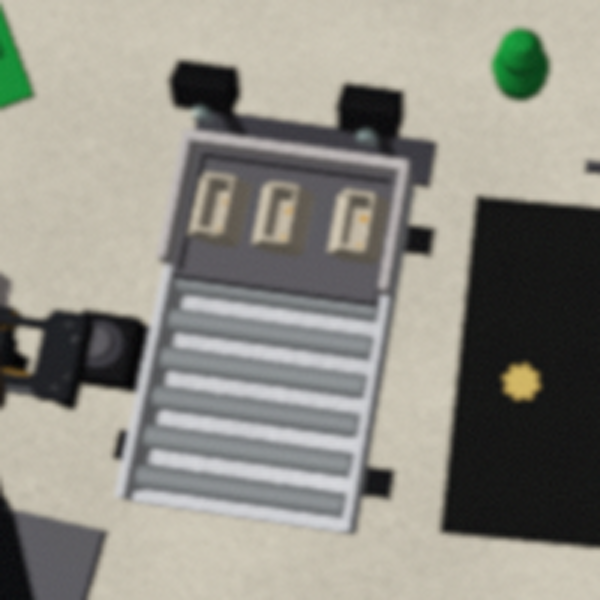

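The final top view shows three open-up housings at crop pixels (213,205), (277,213) and (352,222). The tray is against the end wall, the button is up, and the bystanders in view are undisturbed.

```bash
python3 -c "
from cell import env
print(env.job_done())"
```

```text
the job is handed in; nothing more can be done
None
```

All three housings are in the tray side by side and open side up, the tray is against the scan bay's end wall, and the scan button was then pressed fully and released; the job is handed in, no verdict was returned.

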